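# Reset the pick-tray stand for the next order

### The arm

A 6-joint arm with a two-finger parallel gripper is mounted at the origin on the work surface. World frame = base frame: x ahead of the robot, y to its left, z up, the work surface at z = 0. Lengths are in m, angles in rad, forces in N, time in s.
With the tool pointing down it reaches from about 0.375 to 0.975 m from the base axis. Payload 3.8 kg.
Tool frame: the origin (TCP) lies at the very end of the fingers, on their centre line; the grasp point (between the pads) lies 19 mm behind it; z points along the fingers, y is the line along which they close (so a half turn about z gives the same grasp; the last joint's range is limited). The gripper opens to 85 mm and grips with 20 to 120 N. Pads are 22 mm wide; open, the fingers measure 114 mm over their backs; the gripper's body (76 mm by 85 mm) begins 54 mm behind the grasp point. The pads swing forward as they close: fully open they stand 13 mm farther back than shut.
Start: joints at [-1.249, 0.264, 1.604, -0, 1.274, -0.037], TCP at [0.237, -0.632, 0.231] pointing down, gripper open.
Joint ranges: [-2.63, 2.63], [-0.94, 2.18], [0.31, 2.57], [-1.31, 4.45], [0, 2.66], [-2.55, 2.55]. Speed limits (rad/s): [2.57, 2.57, 3.14, 3.14, 3.14, 3.14].

### API

Orientations are given as a rotation vector (axis times angle).
In Python, from workcell import read_state, read_camera, calibration, finish_job gives the robot as it stands.
- The arm moves only by the tool step_arm, never from a script. Its argument "commands" is a list of rows, each an object of numbers: "fingers": the gripper's target within -1 to 1 (shut at 1, half-way at 0, fully open at -1); "dx", "dy", "dz": the shift along the tool's x, y, z in m; "roll": the turn about the tool's z in degrees. In form: [{"fingers": .., "dx": .., "dy": .., "dz": .., "roll": ..}, ...]. A call has 1 to 8 rows; each row is the pose to reach, as a shift and turn from the pose commanded when the call began, along the tool's axes at that moment; what a row does not reach only later rows make up. A row lasts 1/8 s, in which the tool goes at most 62.5 mm and 10.7 degrees, less where a joint would pass 70% of its speed; a pose out of reach is approached as far as the arm can. A call with a gripper value outside its range is refused whole. The fingers move at their own pace and stop on an object; "squeeze" is the grip in N (left out, the last holds). Time passes only in rows, so rows that repeat a pose let the fingers close. It gives the time, the measured TCP pose, the force, the opening and the grip force at its end, in the units of the state.
- read_state(): the state, without advancing time (a new reading comes with each control period).
- read_camera(name): name is "scene" or "top"; returns (picture, depth): 480x640x3 uint8, blue, green, red; 480x640 float32, m along the optical axis (not along the pixel's ray), 0 where there is no reading.
- calibration(name): a dict with "intrinsics" (3x3 intrinsics, pixels), "k1" (the pictures are not rectified: a ray, as slopes to the right and down, at radius r is drawn at 1 + k1 r^2 times it, then the intrinsics apply), "world_to_cam" (4x4, takes a point from world to camera coordinates). Camera axes: x right, y up, looking along -z (the intrinsics and any distortion apply to the point x, -y, -z); pixel columns grow to the right and rows downward; lengths in m; the calibration is good to about 2 mm. A picture is of the moment at which its call begins. calibration takes no time and is no camera call.
- finish_job(): hands the job in; it is judged then, once.
The state is a dict: "time": time; "q": joint angles; "joint_vel": joint speeds; "joint_torque": joint torques, N m; "tool_pos": TCP position; "tcp_rot": TCP orientation; "wrist_force": force on the tool from outside, world axes, zero at the start; "torque": the same for the moment, N m; "width": opening from 0.0 (shut) to 1.0 (fully open); "grip_force": force on a finger pad.
Only numpy, scipy, OpenCV 4.12 (cv2) and the standard library are available. Lean on these libraries where they do the work, as an engineer would, in place of code of your own. Each camera call takes 0.05 s, during which the arm holds its last target. There are 200 camera calls.

### The job

Get the pick-tray stand ready for the next order: shift the brown parcel that blocks its yellow snap button onto the green outgoing mat, and clear every packing offcut off the tray into the black waste bin. With the tray empty, press the snap button so that the telescoping post drops to its next hole, and again until it has snapped into the lowest hole; only then load the boxed items (one or two) onto the tray. Leave the scanner, the tape roll and the blue parts bin where they are.

Things in the scene. Friction and masses are not known exactly. Their poses are not given: they have to be found in the camera images.
- stand: fixed pick-tray stand: upright square grey tube (outside 32 x 32 mm, rim 152 mm above the bench) on a base plate 180 x 200 x 12 mm that reaches 35 mm behind the tube's axis. Origin on the tube's axis at bench level; its +y axis points from the tube towards the tray, z up. In the tube's -y face are three holes 40 mm apart. A 24 mm square inner tube carries the tray
- tray_mid (a point): centre of the upper face of the blue tray's floor; axes as the stand's. Tray 210 (x) x 230 (y) mm, lip 10 mm high; its centre lies 135 mm from the tube's axis along the stand's +y, its near edge 20 mm. Floor 244 mm above the bench in the top hole, 204 in the middle, 164 in the lowest
- tray (a joint): how far the post has collapsed (m): 0 in the top hole (start), 0.040 in the middle hole, 0.080 in the lowest. Once the snap button is pressed in, the tray sinks by its own weight (about 0.1 m/s) until the button springs out by itself in the next hole below, and holds there
- snap (a joint): how far the snap button is pressed in (m): 0 = sprung fully out. It lets go at about 0.0075, when it stands 1.5 mm proud of the tube's face (about 4 N, plus some friction from the tray's weight)
- snap_tip (a point): outermost point of the yellow round-ended snap button (13 mm across), 9 mm out of the tube's -y face: 125 mm above the bench in the top hole, 85 mm in the middle, 45 mm in the lowest. Axes as the stand's: press level, towards +y. The tray does not overhang this side, so a closed gripper can come from above, leaning back
- waste: black open waste bin, fixed, 170 (x) x 180 (y) x 110 mm high, walls 5 mm. Origin at the centre of its underside, z up. It and the mat swap sides from start to start
- mat: green outgoing mat, fixed to the bench, 170 x 170 mm, 3 mm thick, white border line. Origin at the centre of its underside
- parcel_mid (a point): centre of the brown cardboard parcel, 62 x 62 x 120 mm (x, y, z), 0.18 to 0.35 kg, standing upright close in front of the snap button
- item1_mid (a point): centre of the white boxed item with blue tape, 60 x 95 x 70 mm (x, y, z), 0.14 to 0.31 kg, lying on the bench to one side; present in some runs only (None when absent)
- item2_mid (a point): centre of the orange boxed item with white tape, 58 x 85 x 76 mm (x, y, z), 0.14 to 0.31 kg, lying on the bench to one side; present in some runs only (None when absent)
- off1_mid (a point): offcut of light wood, 40 x 68 x 38 mm, present in some runs only (None when absent); lies on the tray at the start. Point at the middle of its 38 mm height; its long side runs along its own y, its narrow side along x. Grip it across x
- off2_mid (a point): white foam corner block, 40 x 66 x 38 mm, its +y end only 24 mm high, present in some runs only (None when absent); lies on the tray at the start. Point at the middle of its 38 mm height; its long side runs along its own y, its narrow side along x. Grip it across x
- off3_mid (a point): block of layered cardboard, 42 x 62 x 38 mm, present in some runs only (None when absent); lies on the tray at the start. Point at the middle of its 38 mm height; its long side runs along its own y, its narrow side along x. Grip it across x
- off4_mid (a point): chip of darker wood, 38 x 69 mm, 38 mm high, its +y end split down to 20 mm, present in some runs only (None when absent); lies on the tray at the start. Point at the middle of its 38 mm height; its long side runs along its own y, its narrow side along x. Grip it across x
- scanner: black handheld barcode scanner lying beyond the stand; bystander
- tape: amber roll of packing tape, 100 mm across, 48 mm high; bystander
- partsbin: blue parts bin, 150 x 100 x 75 mm; bystander
Things that resemble listed ones, but are neither listed nor needed, are in the scene too. What is shaped like the part that bears off4_mid but orange, pink or red is not meant.

How it is judged:
On the way, in this order (a step that is already met when the one before it is completed fails the run):
1. every offcut is in the waste bin while the tray is still in the top hole (x of off1_mid in the frame of waste between -0.085 and 0.085 m and y of off1_mid in the frame of waste between -0.09 and 0.09 m and z of off1_mid in the frame of waste between 0 and 0.105 m and x of off2_mid in the frame of waste between -0.085 and 0.085 m and y of off2_mid in the frame of waste between -0.09 and 0.09 m and z of off2_mid in the frame of waste between 0 and 0.105 m and x of off3_mid in the frame of waste between -0.085 and 0.085 m and y of off3_mid in the frame of waste between -0.09 and 0.09 m and z of off3_mid in the frame of waste between 0 and 0.105 m and x of off4_mid in the frame of waste between -0.085 and 0.085 m and y of off4_mid in the frame of waste between -0.09 and 0.09 m and z of off4_mid in the frame of waste between 0 and 0.105 m and value of joint tray below 0.01 m), for 0.1 s.
2. the post has dropped into its middle hole and the button has sprung out (value of joint tray between 0.036 and 0.044 m and value of joint snap below 0.003 m), for 0.1 s.
3. the post has dropped into its lowest hole and the button has sprung out (value of joint tray above 0.076 m and value of joint snap below 0.003 m), for 0.1 s.
At the end, for the whole second after the job is handed in: All offcuts present lie inside the waste bin below its rim, the parcel rests on the green mat (its centre at least 5 mm inside the mat's edge), the post is caught in its lowest hole (within 4 mm) with the button sprung out, and the boxed items present rest on the tray's floor, all at rest (all of step 3 and x of off1_mid in the frame of waste between -0.085 and 0.085 m and y of off1_mid in the frame of waste between -0.09 and 0.09 m and z of off1_mid in the frame of waste between 0 and 0.105 m and x of off2_mid in the frame of waste between -0.085 and 0.085 m and y of off2_mid in the frame of waste between -0.09 and 0.09 m and z of off2_mid in the frame of waste between 0 and 0.105 m and x of off3_mid in the frame of waste between -0.085 and 0.085 m and y of off3_mid in the frame of waste between -0.09 and 0.09 m and z of off3_mid in the frame of waste between 0 and 0.105 m and x of off4_mid in the frame of waste between -0.085 and 0.085 m and y of off4_mid in the frame of waste between -0.09 and 0.09 m and z of off4_mid in the frame of waste between 0 and 0.105 m and x of parcel_mid in the frame of mat between -0.08 and 0.08 m and y of parcel_mid in the frame of mat between -0.08 and 0.08 m and z of parcel_mid in the frame of mat between 0.02 and 0.075 m and x of item1_mid in the frame of tray_mid between -0.105 and 0.105 m and y of item1_mid in the frame of tray_mid between -0.115 and 0.115 m and z of item1_mid in the frame of tray_mid between 0.015 and 0.07 m and linear speed of each of item1, item2, parcel below 0.03 m/s and x of item2_mid in the frame of tray_mid between -0.105 and 0.105 m and y of item2_mid in the frame of tray_mid between -0.115 and 0.115 m and z of item2_mid in the frame of tray_mid between 0.015 and 0.07 m); the robot touches nothing.
It fails at once if the white boxed item is put on the tray before the post is in its lowest hole (x of item1_mid in the frame of tray_mid between -0.105 and 0.105 m and y of item1_mid in the frame of tray_mid between -0.115 and 0.115 m and z of item1_mid in the frame of tray_mid between 0.015 and 0.07 m and height (world z) of item1_mid above 0.24 m).
It fails at once if the orange boxed item is put on the tray before the post is in its lowest hole (x of item2_mid in the frame of tray_mid between -0.105 and 0.105 m and y of item2_mid in the frame of tray_mid between -0.115 and 0.115 m and z of item2_mid in the frame of tray_mid between 0.015 and 0.07 m and height (world z) of item2_mid above 0.24 m).
It fails at once if the scanner is moved by more than 30 mm (distance of scanner from where it was at the start of the episode above 0.03 m).
It fails at once if the tape roll is moved by more than 30 mm (distance of tape from where it was at the start of the episode above 0.03 m).
It fails at once if the parts bin is moved by more than 30 mm (distance of partsbin from where it was at the start of the episode above 0.03 m).
Of off1, off2, off3, off4 only 2 to 4 are there at a start; the rules pass over those that are not, and their reading is None.
Of item1, item2 only 1 to 2 are there at a start; the rules pass over those that are not, and their reading is None.
At some moment in a run one of parcel, item1, item2 may be knocked a few centimetres aside while the robot is not near it.
Once in a run the grip may slacken for a moment while it holds something.
It also fails if it takes over 210 s, if anything falls off the work surface, if the arm or the gripper's body presses on something with over 40 N, if the wrist force passes 120 N, or if a joint passes its speed limit or range.

## Working session

There is one attempt and no reset: what is moved stays moved. The work goes in short steps, Python scripts to look and compute and a tool call to move; the robot and the scene stay as the last step left them, time stands still between calls to the robot, and variables do not carry over. Pictures are saved under pics/ and viewed, at most 14 in all, crops included, and the job is handed in when it is done.

Besides the shell and the picture viewer there is one more tool, called after "Call:" as name(argument=value, ...) on one line, values as JSON. step_arm: Moves the arm, as the interface text tells. Its arguments: {"type":"object","properties":{"commands":{"type":"array","items":{"type":"object","properties":{"fingers":{"type":"number"},"dx":{"type":"number"},"dy":{"type":"number"},"dz":{"type":"number"},"roll":{"type":"number"}}}},"squeeze":{"type":"number"}},"required":["commands"]}

```bash
mkdir -p pics; ls; cat > h.py <<'E'
import numpy as np, cv2
from workcell import *
from scipy.spatial.transform import Rotation as R
def cal(n):
    c=calibration(n); return np.array(c["intrinsics"]),c["k1"],np.array(c["world_to_cam"])
def cloud(n,depth):
    # world xyz for every pixel
    K,k1,T=cal(n); h,w=depth.shape
    u,v=np.meshgrid(np.arange(w),np.arange(h))
    p=np.stack([u,v],-1).reshape(-1,1,2).astype(np.float32)
    s=cv2.undistortPoints(p,K,np.array([k1,0,0,0.])).reshape(h,w,2)
    P=np.stack([s[...,0]*depth,-s[...,1]*depth,-depth],-1)
    Ti=np.linalg.inv(T); W=P@Ti[:3,:3].T+Ti[:3,3]; W[depth<=0]=np.nan
    return W
def proj(n,p):
    K,k1,T=cal(n); c=T[:3,:3]@np.array(p)+T[:3,3]
    x,y=c[0]/-c[2],-c[1]/-c[2]; f=1+k1*(x*x+y*y)
    return K[0,0]*x*f+K[0,2],K[1,1]*y*f+K[1,2]
E
python3 - <<'E'
from h import *
for n in("scene","top"):
    i,d=read_camera(n); cv2.imwrite(f"pics/{n}0.png",i); np.savez(f"{n}0.npz",i=i,d=d)
    print(n,cal(n)); print((d>0).mean())
s=read_state(); print(s["tool_pos"],R.from_rotvec(s["tcp_rot"]).as_matrix().round(3),s["width"])
E
```

```text
pics
scene (array([[468.90694055,   0.        , 321.45296904],
       [  0.        , 468.90694055, 240.32231669],
       [  0.        ,   0.        ,   1.        ]]), -0.03288547204674556, array([[-0.153708  ,  0.98809817,  0.00598844, -0.01283982],
       [-0.5357313 , -0.0884274 ,  0.83974554,  0.16231655],
       [ 0.83028057,  0.12586741,  0.54294711, -1.67316566],
       [ 0.        ,  0.        ,  0.        ,  1.        ]]))
0.995927734375
top (array([[616.28724029,   0.        , 312.65484536],
       [  0.        , 616.28724029, 230.11647441],
       [  0.        ,   0.        ,   1.        ]]), -0.09026574090069463, array([[ 0.0054863 , -0.99978743, -0.01987467,  0.09384036],
       [ 0.98213868,  0.00164921,  0.18815124, -0.59739295],
       [-0.18807846, -0.02055194,  0.98193895, -1.44130332],
       [ 0.        ,  0.        ,  0.        ,  1.        ]]))
0.9958072916666667
[ 0.2368073  -0.63138114  0.23007792] [[ 0.936  0.351 -0.001]
 [ 0.351 -0.936  0.002]
 [ 0.    -0.002 -1.   ]] 1.0021352566394468
```

View pics/scene0.png

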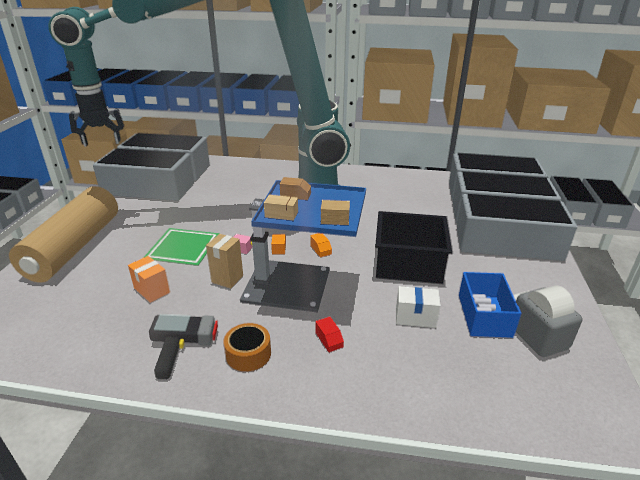

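View pics/top0.png

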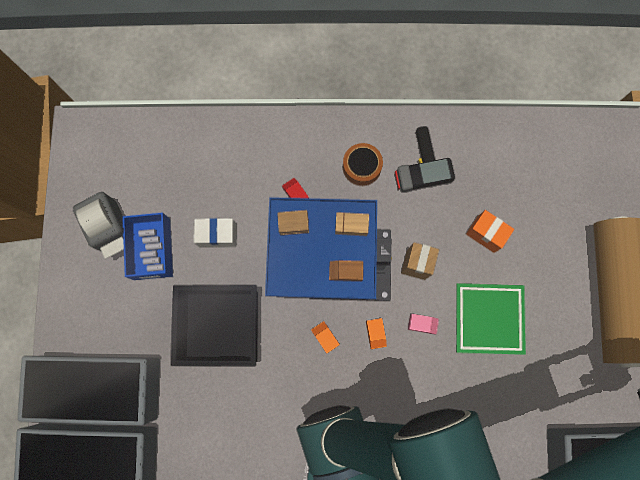

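The scene picture shows the stand with a blue tray at (312,208) carrying three offcuts, the parcel at (226,262), the waste bin at (412,247), the mat at (182,247), the white item at (417,306) and the orange item at (150,279). In the top picture the offcuts are at (293,222), (352,223) and (347,270). The orange, pink and red blocks on the bench, at (325,337), (376,333), (423,323) and (295,188), are decoys. Next I measure everything and enlarge the tray.

```bash
cat >> h.py <<'E'
def rect(W,mask,lo,hi,name=""):
    """points of mask with z in lo..hi -> biggest component's minAreaRect in world xy"""
    m=(mask&(W[...,2]>lo)&(W[...,2]<hi)).astype(np.uint8)
    n,l,st,c=cv2.connectedComponentsWithStats(m)
    out=[]
    for k in range(1,n):
        if st[k,4]<60: continue
        P=W[l==k]; r=cv2.minAreaRect((P[:,:2]*1000).astype(np.float32))
        out.append((st[k,4],c[k].round(),np.round(r[0]),np.round(r[1]),round(r[2],1),np.round(np.percentile(P[:,2],[5,50,95])*1000)))
    for o in sorted(out,key=lambda o:-o[0])[:6]: print(name,*o)
E
python3 - <<'E'
from h import *
z=np.load("top0.npz"); i,d=z["i"],z["d"]; W=cloud("top",d); H=cv2.cvtColor(i,cv2.COLOR_BGR2HSV)
h,s,v=[H[...,k] for k in range(3)]; Z=W[...,2]
X,Y=W[...,0],W[...,1]
allm=np.ones_like(h,bool)
print("z bench",np.nanmedian(Z[150:170,200:260]))
blue=(h>100)&(h<125)&(s>120)
rect(W,blue,.22,.26,"tray")
rect(W,~blue&(X>.4),.262,.32,"off")
box=np.zeros_like(allm); box[235:290,395:445]=1; rect(W,box,.10,.14,"parcel")
box=np.zeros_like(allm); box[200:260,185:245]=1; rect(W,box,.05,.09,"item1")
box=np.zeros_like(allm); box[200:260,460:525]=1; rect(W,box,.05,.09,"item2")
rect(W,(h>45)&(h<80)&(s>120),-.01,.02,"mat")
box=np.zeros_like(allm); box[280:370,165:265]=1; rect(W,box,.09,.13,"bin")
box=np.zeros_like(allm); box[225:305,370:395]=1; rect(W,box,.005,.03,"base"); rect(W,box,.1,.3,"tube")
box=np.zeros_like(allm); box[205:290,120:180]=1; rect(W,box,.03,.1,"pbin")
box=np.zeros_like(allm); box[120:200,335:460]=1; rect(W,box,.02,.1,"tape/scan")
a=cv2.resize(i[190:310,260:395],None,fx=5,fy=5,interpolation=cv2.INTER_CUBIC)[:600]
z=np.load("scene0.npz"); b=z["i"]; b=cv2.resize(b[170:300,205:385],None,fx=4.4,fy=4.4,interpolation=cv2.INTER_CUBIC)
cv2.imwrite("pics/a.png",a);cv2.imwrite("pics/b.png",b)
E
```

```text
z bench -0.00014532856907956138
tray 8382 [319. 251.] [524.  73.] [229. 211.] 88.6 [239. 244. 251.]
off 676 [352. 223.] [571.  11.] [68. 42.] 87.6 [274. 281. 286.]
off 652 [346. 270.] [472.  24.] [68. 39.] 88.8 [266. 280. 285.]
off 643 [292. 222.] [573. 133.] [44. 62.] 5.1 [270. 281. 286.]
parcel 753 [422. 259.] [ 519. -160.] [63. 63.] 74.9 [112. 119. 125.]
item1 997 [213. 231.] [593. 337.] [63. 95.] 0.5 [62. 70. 75.]
item2 934 [492. 230.] [ 598. -339.] [86. 63.] 56.2 [59. 75. 80.]
mat 3091 [490. 319.] [ 387. -343.] [141. 138.] 88.6 [-3.  3.  8.]
mat 725 [489. 318.] [ 387. -343.] [171. 169.] 88.2 [-3.  2.  8.]
bin 1958 [212. 325.] [366. 323.] [188. 197.] 0.4 [ 99. 110. 115.]
base 482 [383. 284.] [475. -80.] [ 48. 101.] 75.8 [ 6. 12. 20.]
base 121 [383. 234.] [597. -80.] [22. 34.] 0.3 [ 6. 12. 18.]
tube 873 [377. 257.] [495. -57.] [ 57. 156.] 89.3 [153. 242. 254.]
pbin 1267 [143. 244.] [566. 514.] [167. 120.] 6.4 [34. 62. 79.]
tape/scan 1849 [425. 167.] [ 793. -175.] [159. 146.] 11.6 [25. 41. 51.]
tape/scan 1309 [362. 163.] [773. -28.] [ 98. 101.] 88.3 [36. 48. 54.]
```

View pics/a.png

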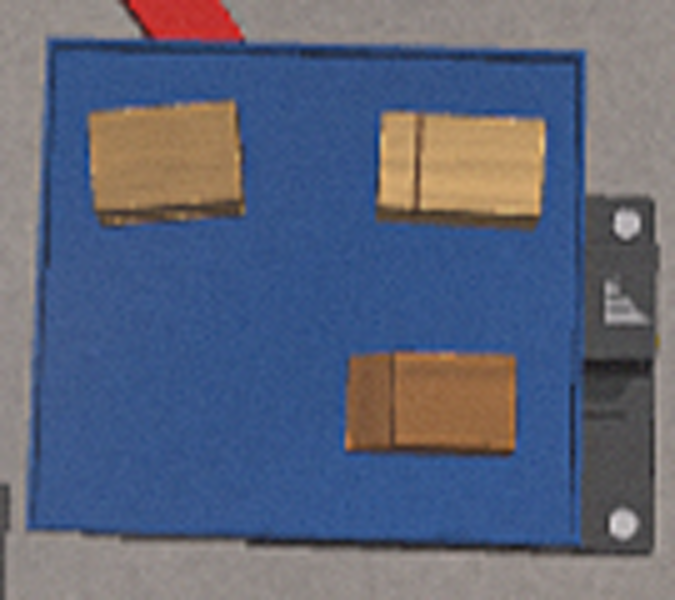

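View pics/b.png

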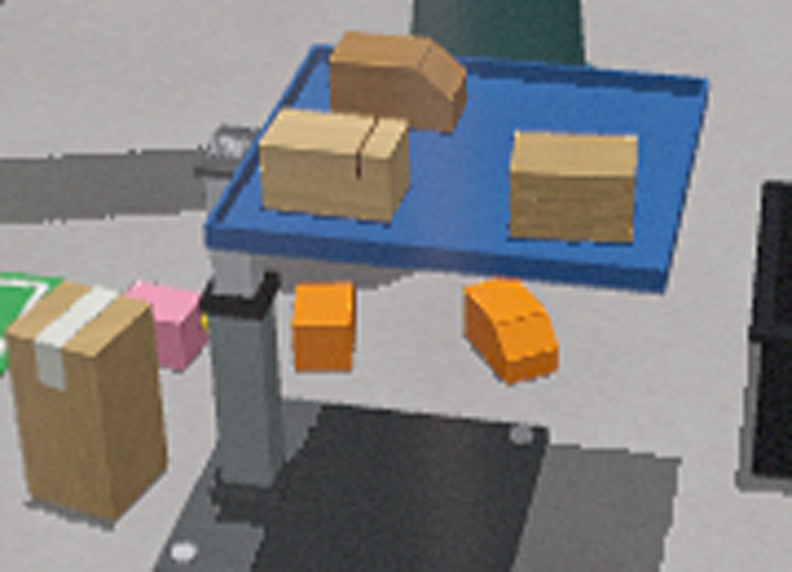

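Offcuts on the tray, as wooden or cardboard blocks: off1 (light wood) at (352,223), off4 (darker brown, split end) at (347,270) and off3 (layered cardboard) at (293,222). Foam off2 is absent. The bench blocks are orange, pink or red, so they are decoys. The crops confirm this.

```bash
cat >> h.py <<'E'
def go(*targets):
    """targets (x,y,z[mm],yaw[deg] of tool x[, lean: tool z direction]) -> shifts from the current pose"""
    s=read_state(); Rm=R.from_rotvec(s["tcp_rot"]).as_matrix(); p=np.array(s["tool_pos"])
    yaw=np.degrees(np.arctan2(Rm[1,0],Rm[0,0]))
    print("t",round(s["time"],2),"p",(p*1000).round(1),"yaw",yaw.round(1),"w",round(s["width"],3),"grip",s["grip_force"],"q",np.round(s["q"],2))
    for t in targets:
        d=Rm.T@(np.array(t[:3])/1000-p)
        r=(yaw-t[3]+90)%180-90
        print(t,"->",d.round(4),"roll",round(r,1))
E
python3 - <<'E'
from h import *
go((237,-631,400,90),(450,-300,400,90),(571,11,360,87.6),(571,11,252,87.6))
E
```

```text
t 0.1 p [ 236.8 -631.4  230.1] yaw 20.6 w 1.002 grip 0.0 q [-1.25  0.26  1.61  0.    1.27 -0.04]
(237, -631, 400, 90) -> [ 0.0003 -0.0006 -0.1699] roll -69.4
(450, -300, 400, 90) -> [ 0.316  -0.2358 -0.1694] roll -69.4
(571, 11, 360, 87.6) -> [ 0.5385 -0.4844 -0.1289] roll -67.0
(571, 11, 252, 87.6) -> [ 0.5385 -0.4842 -0.0209] roll -67.0
```

Call:
step_arm(commands=[{"fingers": -1,"dx": 0.04,"dy": -0.03,"dz": -0.06,"roll": -8},{"fingers": -1,"dx": 0.08,"dy": -0.06,"dz": -0.12,"roll": -17},{"fingers": -1,"dx": 0.12,"dy": -0.09,"dz": -0.15,"roll": -26},{"fingers": -1,"dx": 0.165,"dy": -0.125,"dz": -0.16,"roll": -35},{"fingers": -1,"dx": 0.21,"dy": -0.16,"dz": -0.16,"roll": -44},{"fingers": -1,"dx": 0.26,"dy": -0.195,"dz": -0.16,"roll": -53},{"fingers": -1,"dx": 0.31,"dy": -0.24,"dz": -0.16,"roll": -60},{"fingers": -1,"dx": 0.34,"dy": -0.28,"dz": -0.16,"roll": -67}], squeeze=40)

```text
time: 1.1
tool_pos: [0.4566, -0.2517, 0.3906]
tcp_rot: [-2.263, -2.178, -0.0]
wrist_force: [1.3, 0.6, -0.4]
width: 0.998
grip_force: 0.0
```

```bash
python3 - <<'E'
from h import *
go((571,11,340,87.6),(571,11,252,87.6))
E
```

```text
t 1.1 p [ 456.6 -251.7  390.6] yaw 87.8 w 0.998 grip 0.0 q [-0.55 -0.09  1.7   0.    1.53 -0.51]
(571, 11, 340, 87.6) -> [0.2668 0.1042 0.0507] roll 0.2
(571, 11, 252, 87.6) -> [0.2668 0.1042 0.1387] roll 0.2
```

Call:
step_arm(commands=[{"fingers": -1,"dx": 0.055,"dy": 0.02,"dz": 0.01},{"fingers": -1,"dx": 0.11,"dy": 0.042,"dz": 0.02},{"fingers": -1,"dx": 0.165,"dy": 0.065,"dz": 0.03},{"fingers": -1,"dx": 0.22,"dy": 0.086,"dz": 0.04},{"fingers": -1,"dx": 0.2668,"dy": 0.104,"dz": 0.05},{"fingers": -1,"dx": 0.2668,"dy": 0.104,"dz": 0.05},{"fingers": -1,"dx": 0.2668,"dy": 0.104,"dz": 0.09},{"fingers": -1,"dx": 0.2668,"dy": 0.104,"dz": 0.11}])

```text
invalid input
```

```bash
python3 - <<'E'
from h import *
go((571,11,252,87.6),(571,11,360,87.6))
E
```

```text
t 1.1 p [ 456.6 -251.7  390.6] yaw 87.8 w 0.998 grip 0.0 q [-0.55 -0.09  1.7   0.    1.53 -0.51]
(571, 11, 252, 87.6) -> [0.2668 0.1042 0.1387] roll 0.2
(571, 11, 360, 87.6) -> [0.2668 0.1042 0.0307] roll 0.2
```

Call:
step_arm(commands=[{"fingers": -1,"dx": 0.055,"dy": 0.02,"dz": 0.01,"roll": 0},{"fingers": -1,"dx": 0.11,"dy": 0.042,"dz": 0.02,"roll": 0},{"fingers": -1,"dx": 0.165,"dy": 0.065,"dz": 0.03,"roll": 0},{"fingers": -1,"dx": 0.22,"dy": 0.086,"dz": 0.04,"roll": 0},{"fingers": -1,"dx": 0.267,"dy": 0.104,"dz": 0.05,"roll": 0},{"fingers": -1,"dx": 0.267,"dy": 0.104,"dz": 0.05,"roll": 0},{"fingers": -1,"dx": 0.267,"dy": 0.104,"dz": 0.09,"roll": 0},{"fingers": -1,"dx": 0.267,"dy": 0.104,"dz": 0.11,"roll": 0}])

```text
time: 2.1
tool_pos: [0.5698, 0.0079, 0.279]
tcp_rot: [-2.267, -2.172, 0.004]
wrist_force: [-0.0, 0.1, -0.7]
width: 0.998
grip_force: 0.0
```

```bash
python3 - <<'E'
from h import *
go((571,11,252,87.6),(571,11,360,87.6))
E
```

```text
t 2.1 p [569.8   7.9 279. ] yaw 87.5 w 0.998 grip 0.0 q [-0.03  0.04  1.77 -0.    1.33  0.01]
(571, 11, 252, 87.6) -> [0.0031 0.0011 0.027 ] roll -0.1
(571, 11, 360, 87.6) -> [ 0.0031  0.0008 -0.081 ] roll -0.1
```

Call:
step_arm(commands=[{"fingers": -1,"dx": 0.003,"dy": 0.001,"dz": 0.015,"roll": 0},{"fingers": -1,"dx": 0.003,"dy": 0.001,"dz": 0.027,"roll": 0},{"fingers": 1,"dx": 0.003,"dy": 0.001,"dz": 0.027,"roll": 0},{"fingers": 1,"dx": 0.003,"dy": 0.001,"dz": 0.027,"roll": 0},{"fingers": 1,"dx": 0.003,"dy": 0.001,"dz": 0.027,"roll": 0},{"fingers": 1,"dx": 0.003,"dy": 0.001,"dz": 0.027,"roll": 0},{"fingers": 1,"dx": 0.003,"dy": 0.001,"dz": 0.027,"roll": 0},{"fingers": 1,"dx": 0.003,"dy": 0.001,"dz": -0.02,"roll": 0}])

```text
time: 3.1
tool_pos: [0.5693, 0.0118, 0.2966]
tcp_rot: [-2.263, -2.169, 0.011]
wrist_force: [1.3, 0.2, -0.2]
width: 0.459
grip_force: 45.0
```

```bash
python3 - <<'E'
from h import *
go((571,11,345,87.6),(480,180,345,90),(366,280,345,90),(366,280,200,90),(366,280,65,90))
E
```

```text
t 3.1 p [569.3  11.8 296.6] yaw 87.6 w 0.459 grip 45.02479612827301 q [-0.02  0.04  1.74  0.    1.37  0.02]
(571, 11, 345, 87.6) -> [-0.0007  0.0012 -0.0484] roll -0.0
(480, 180, 345, 90) -> [ 0.1643 -0.0969 -0.0474] roll -2.4
(366, 280, 345, 90) -> [ 0.2593 -0.215  -0.0462] roll -2.4
(366, 280, 200, 90) -> [ 0.2593 -0.2136  0.0988] roll -2.4
(366, 280, 65, 90) -> [ 0.2593 -0.2122  0.2338] roll -2.4
```

Call:
step_arm(commands=[{"fingers": 1,"dx": 0.0,"dy": 0.0,"dz": -0.048,"roll": 0},{"fingers": 1,"dx": 0.04,"dy": -0.024,"dz": -0.05,"roll": 0},{"fingers": 1,"dx": 0.09,"dy": -0.055,"dz": -0.05,"roll": 0},{"fingers": 1,"dx": 0.135,"dy": -0.09,"dz": -0.05,"roll": 0},{"fingers": 1,"dx": 0.175,"dy": -0.13,"dz": -0.05,"roll": -2},{"fingers": 1,"dx": 0.215,"dy": -0.17,"dz": -0.045,"roll": -2},{"fingers": 1,"dx": 0.259,"dy": -0.213,"dz": -0.03,"roll": -2},{"fingers": 1,"dx": 0.259,"dy": -0.213,"dz": 0.02,"roll": -2}])

```text
time: 4.1
tool_pos: [0.3695, 0.2837, 0.2836]
tcp_rot: [-2.223, -2.22, -0.012]
wrist_force: [1.8, 0.0, -1.0]
width: 0.458
grip_force: 45.1
```

```bash
python3 - <<'E'
from h import *
go((366,280,200,90),(366,280,50,90))
E
```

```text
t 4.1 p [369.5 283.7 283.6] yaw 89.9 w 0.458 grip 45.12443125247955 q [ 0.6  -0.18  1.97  0.    1.34  0.6 ]
(366, 280, 200, 90) -> [-0.0041 -0.0039  0.0836] roll -0.1
(366, 280, 50, 90) -> [-0.0049 -0.0047  0.2336] roll -0.1
```

Call:
step_arm(commands=[{"fingers": 1,"dx": -0.004,"dy": 0.0,"dz": 0.06,"roll": 0},{"fingers": 1,"dx": -0.004,"dy": 0.0,"dz": 0.12,"roll": 0},{"fingers": 1,"dx": -0.004,"dy": 0.0,"dz": 0.18,"roll": 0},{"fingers": 1,"dx": -0.004,"dy": 0.0,"dz": 0.225,"roll": 0},{"fingers": 1,"dx": -0.004,"dy": 0.0,"dz": 0.225,"roll": 0},{"fingers": -0.4,"dx": -0.004,"dy": 0.0,"dz": 0.225,"roll": 0},{"fingers": -0.4,"dx": -0.004,"dy": 0.0,"dz": 0.225,"roll": 0},{"fingers": -0.4,"dx": -0.004,"dy": 0.0,"dz": 0.165,"roll": 0}])

```text
time: 5.1
tool_pos: [0.3679, 0.2736, 0.1145]
tcp_rot: [-2.229, -2.212, 0.012]
wrist_force: [0.4, 1.0, 0.6]
width: 0.695
grip_force: 0.0
```

```bash
python3 - <<'E'
from h import *
go((366,280,330,90),(573,133,330,95),(573,133,252,95))
E
```

```text
t 5.1 p [367.9 273.6 114.5] yaw 89.6 w 0.695 grip 0.0 q [ 0.59 -0.04  2.17 -0.    1.02  0.59]
(366, 280, 330, 90) -> [ 0.0054 -0.0033 -0.2155] roll -0.4
(573, 133, 330, 95) -> [-0.14    0.2048 -0.2162] roll -5.4
(573, 133, 252, 95) -> [-0.1396  0.2053 -0.1382] roll -5.4
```

Call:
step_arm(commands=[{"fingers": -1,"dx": 0.005,"dy": 0.0,"dz": -0.06,"roll": 0},{"fingers": -1,"dx": 0.005,"dy": 0.0,"dz": -0.12,"roll": 0},{"fingers": -1,"dx": 0.005,"dy": 0.0,"dz": -0.18,"roll": 0},{"fingers": -1,"dx": 0.0,"dy": 0.01,"dz": -0.225,"roll": 0},{"fingers": -1,"dx": -0.035,"dy": 0.06,"dz": -0.225,"roll": 0},{"fingers": -1,"dx": -0.07,"dy": 0.11,"dz": -0.225,"roll": -2},{"fingers": -1,"dx": -0.105,"dy": 0.16,"dz": -0.22,"roll": -5},{"fingers": -1,"dx": -0.14,"dy": 0.205,"dz": -0.2,"roll": -5}])

```text
time: 6.1
tool_pos: [0.5774, 0.1327, 0.3206]
tcp_rot: [2.128, 2.305, 0.01]
wrist_force: [-0.2, 0.8, 0.5]
width: 1.001
grip_force: 0.0
```

```bash
python3 - <<'E'
from h import *
go((573,133,252,95),(573,133,252,95))
E
```

```text
t 6.1 p [577.4 132.7 320.6] yaw 94.6 w 1.001 grip 0.0 q [0.18 0.06 1.68 0.   1.4  0.1 ]
(573, 133, 252, 95) -> [ 0.0006 -0.0048  0.0686] roll -0.4
(573, 133, 252, 95) -> [ 0.0006 -0.0048  0.0686] roll -0.4
```

Call:
step_arm(commands=[{"fingers": -1,"dx": 0.0,"dy": -0.002,"dz": 0.03,"roll": 0},{"fingers": -1,"dx": 0.0,"dy": -0.002,"dz": 0.055,"roll": 0},{"fingers": -1,"dx": 0.0,"dy": -0.002,"dz": 0.068,"roll": 0},{"fingers": 1,"dx": 0.0,"dy": -0.002,"dz": 0.068,"roll": 0},{"fingers": 1,"dx": 0.0,"dy": -0.002,"dz": 0.068,"roll": 0},{"fingers": 1,"dx": 0.0,"dy": -0.002,"dz": 0.068,"roll": 0},{"fingers": 1,"dx": 0.0,"dy": -0.002,"dz": 0.068,"roll": 0},{"fingers": 1,"dx": 0.0,"dy": -0.002,"dz": 0.02,"roll": 0}])

```text
time: 7.1
tool_pos: [0.5697, 0.1333, 0.2922]
tcp_rot: [-2.127, -2.304, 0.012]
wrist_force: [0.4, 0.2, -0.1]
width: 0.486
grip_force: 45.1
```

```bash
python3 - <<'E'
from h import *
go((573,133,345,95),(366,365,345,90),(366,365,60,90))
E
```

```text
t 7.1 p [569.7 133.3 292.2] yaw 94.6 w 0.486 grip 45.0999391078949 q [ 0.19  0.07  1.72 -0.    1.36  0.11]
(573, 133, 345, 95) -> [-0.0006  0.0028 -0.0528] roll -0.4
(366, 365, 345, 90) -> [ 0.2471 -0.1851 -0.0514] roll 4.6
(366, 365, 60, 90) -> [ 0.2474 -0.1825  0.2336] roll 4.6
```

Call:
step_arm(commands=[{"fingers": 1,"dx": 0.0,"dy": 0.0,"dz": -0.05,"roll": 0},{"fingers": 1,"dx": 0.045,"dy": -0.03,"dz": -0.05,"roll": 0},{"fingers": 1,"dx": 0.095,"dy": -0.065,"dz": -0.05,"roll": 2},{"fingers": 1,"dx": 0.145,"dy": -0.1,"dz": -0.04,"roll": 4},{"fingers": 1,"dx": 0.195,"dy": -0.14,"dz": -0.01,"roll": 5},{"fingers": 1,"dx": 0.243,"dy": -0.184,"dz": 0.02,"roll": 5},{"fingers": 1,"dx": 0.243,"dy": -0.184,"dz": 0.05,"roll": 5},{"fingers": 1,"dx": 0.243,"dy": -0.184,"dz": 0.1,"roll": 5}])

```text
time: 8.1
tool_pos: [0.3692, 0.3634, 0.1967]
tcp_rot: [-2.227, -2.216, -0.006]
wrist_force: [0.8, -0.1, -0.4]
width: 0.487
grip_force: 45.1
```

```bash
python3 - <<'E'
from h import *
go((366,362,55,90))
E
```

```text
t 8.1 p [369.2 363.4 196.7] yaw 89.7 w 0.487 grip 45.12884974479675 q [ 0.73 -0.01  1.98  0.    1.17  0.73]
(366, 362, 55, 90) -> [-0.0018 -0.0036  0.1417] roll -0.3
```

Call:
step_arm(commands=[{"fingers": 1,"dx": 0.0,"dy": 0.0,"dz": 0.06,"roll": 0},{"fingers": 1,"dx": 0.0,"dy": 0.0,"dz": 0.12,"roll": 0},{"fingers": 1,"dx": 0.0,"dy": 0.0,"dz": 0.14,"roll": 0},{"fingers": 1,"dx": 0.0,"dy": 0.0,"dz": 0.14,"roll": 0},{"fingers": -0.4,"dx": 0.0,"dy": 0.0,"dz": 0.14,"roll": 0},{"fingers": -0.4,"dx": 0.0,"dy": 0.0,"dz": 0.14,"roll": 0},{"fingers": -0.4,"dx": 0.0,"dy": 0.0,"dz": 0.09,"roll": 0},{"fingers": -0.4,"dx": 0.0,"dy": 0.0,"dz": 0.03,"roll": 0}])

```text
time: 9.1
tool_pos: [0.3693, 0.3609, 0.1676]
tcp_rot: [-2.23, -2.213, 0.002]
wrist_force: [1.4, 1.5, -0.0]
width: 0.694
grip_force: 0.0
```

```bash
python3 - <<'E'
from h import *
go((366,362,330,90),(472,16,330,88.8),(472,16,252,88.8))
E
```

```text
t 9.1 p [369.3 360.9 167.6] yaw 89.6 w 0.694 grip 0.0 q [ 0.73  0.01  2.01 -0.    1.12  0.73]
(366, 362, 330, 90) -> [ 0.0009 -0.0034 -0.1624] roll -0.4
(472, 16, 330, 88.8) -> [-0.3442  0.1053 -0.1622] roll 0.8
(472, 16, 252, 88.8) -> [-0.3442  0.1053 -0.0842] roll 0.8
```

Call:
step_arm(commands=[{"fingers": -0.4,"dx": 0.0,"dy": 0.0,"dz": -0.06,"roll": 0},{"fingers": -0.4,"dx": 0.0,"dy": 0.0,"dz": -0.12,"roll": 0},{"fingers": -1,"dx": -0.05,"dy": 0.015,"dz": -0.155,"roll": 0},{"fingers": -1,"dx": -0.11,"dy": 0.03,"dz": -0.165,"roll": 0},{"fingers": -1,"dx": -0.17,"dy": 0.05,"dz": -0.165,"roll": 0},{"fingers": -1,"dx": -0.23,"dy": 0.07,"dz": -0.165,"roll": 1},{"fingers": -1,"dx": -0.29,"dy": 0.09,"dz": -0.165,"roll": 1},{"fingers": -1,"dx": -0.344,"dy": 0.105,"dz": -0.16,"roll": 1}])

```text
time: 10.1
tool_pos: [0.473, 0.0145, 0.3287]
tcp_rot: [2.247, 2.19, 0.006]
wrist_force: [0.4, -0.5, 0.0]
width: 1.0
grip_force: 0.0
```

```bash
python3 - <<'E'
from h import *
go((472,16,252,88.8))
E
```

```text
t 10.1 p [473.   14.5 328.7] yaw 88.5 w 1.0 grip 0.0 q [-0.02 -0.18  1.89  0.    1.43  0.  ]
(472, 16, 252, 88.8) -> [ 0.0015 -0.0015  0.0767] roll -0.3
```

Call:
step_arm(commands=[{"fingers": -1,"dx": 0.001,"dy": -0.001,"dz": 0.035,"roll": 0},{"fingers": -1,"dx": 0.001,"dy": -0.001,"dz": 0.065,"roll": 0},{"fingers": -1,"dx": 0.001,"dy": -0.001,"dz": 0.077,"roll": 0},{"fingers": 1,"dx": 0.001,"dy": -0.001,"dz": 0.077,"roll": 0},{"fingers": 1,"dx": 0.001,"dy": -0.001,"dz": 0.077,"roll": 0},{"fingers": 1,"dx": 0.001,"dy": -0.001,"dz": 0.077,"roll": 0},{"fingers": 1,"dx": 0.001,"dy": -0.001,"dz": 0.077,"roll": 0},{"fingers": 1,"dx": 0.001,"dy": -0.001,"dz": 0.03,"roll": 0}])

```text
time: 11.1
tool_pos: [0.4684, 0.0177, 0.2929]
tcp_rot: [-2.245, -2.189, 0.01]
wrist_force: [0.2, 0.2, -0.9]
width: 0.439
grip_force: 44.7
```

```bash
python3 - <<'E'
from h import *
go((472,16,345,90),(366,312,345,90),(366,312,90,90))
E
```

```text
t 11.1 p [468.4  17.7 292.9] yaw 88.6 w 0.439 grip 44.70194935798645 q [-0.02 -0.16  1.94 -0.    1.37  0.01]
(472, 16, 345, 90) -> [-0.0016  0.0032 -0.0521] roll -1.4
(366, 312, 345, 90) -> [ 0.2916 -0.1102 -0.0512] roll -1.4
(366, 312, 90, 90) -> [ 0.2917 -0.108   0.2038] roll -1.4
```

Call:
step_arm(commands=[{"fingers": 1,"dx": 0.0,"dy": 0.0,"dz": -0.05,"roll": 0},{"fingers": 1,"dx": 0.055,"dy": -0.02,"dz": -0.05,"roll": 0},{"fingers": 1,"dx": 0.11,"dy": -0.04,"dz": -0.05,"roll": 0},{"fingers": 1,"dx": 0.165,"dy": -0.062,"dz": -0.05,"roll": 0},{"fingers": 1,"dx": 0.22,"dy": -0.084,"dz": -0.04,"roll": -1},{"fingers": 1,"dx": 0.27,"dy": -0.104,"dz": -0.02,"roll": -1},{"fingers": 1,"dx": 0.29,"dy": -0.11,"dz": 0.03,"roll": -1},{"fingers": 1,"dx": 0.29,"dy": -0.11,"dz": 0.09,"roll": -1}])

```text
time: 12.1
tool_pos: [0.3686, 0.3128, 0.2063]
tcp_rot: [2.226, 2.216, 0.006]
wrist_force: [-0.3, 0.4, -1.0]
width: 0.438
grip_force: 44.8
```

```bash
python3 - <<'E'
from h import *
go((366,312,75,90))
E
```

```text
t 12.1 p [368.6 312.8 206.3] yaw 89.8 w 0.438 grip 44.76223647594452 q [ 0.65 -0.09  2.03  0.    1.19  0.66]
(366, 312, 75, 90) -> [-0.0012 -0.003   0.1313] roll -0.2
```

Call:
step_arm(commands=[{"fingers": 1,"dx": 0.0,"dy": 0.0,"dz": 0.06,"roll": 0},{"fingers": 1,"dx": 0.0,"dy": 0.0,"dz": 0.12,"roll": 0},{"fingers": 1,"dx": 0.0,"dy": 0.0,"dz": 0.13,"roll": 0},{"fingers": -0.4,"dx": 0.0,"dy": 0.0,"dz": 0.13,"roll": 0},{"fingers": -0.4,"dx": 0.0,"dy": 0.0,"dz": 0.13,"roll": 0},{"fingers": -0.4,"dx": 0.0,"dy": 0.0,"dz": 0.07,"roll": 0},{"fingers": -0.4,"dx": 0.0,"dy": 0.0,"dz": 0.01,"roll": 0},{"fingers": -0.4,"dx": 0.0,"dy": 0.0,"dz": -0.05,"roll": 0}])

```text
time: 13.1
tool_pos: [0.3693, 0.3109, 0.2615]
tcp_rot: [2.23, 2.212, 0.009]
wrist_force: [0.8, 0.3, -0.3]
width: 0.701
grip_force: 0.0
```

Call:
step_arm(commands=[{"fingers": -1,"dx": 0.0,"dy": 0.0,"dz": -0.06,"roll": 0},{"fingers": -1,"dx": -0.06,"dy": 0.0,"dz": -0.12,"roll": 0},{"fingers": -1,"dx": -0.12,"dy": 0.0,"dz": -0.14,"roll": 0},{"fingers": -1,"dx": -0.18,"dy": 0.0,"dz": -0.14,"roll": 0},{"fingers": -1,"dx": -0.24,"dy": 0.0,"dz": -0.14,"roll": 0},{"fingers": -1,"dx": -0.3,"dy": 0.0,"dz": -0.14,"roll": 0},{"fingers": -1,"dx": -0.36,"dy": 0.0,"dz": -0.14,"roll": 0},{"fingers": -1,"dx": -0.36,"dy": 0.0,"dz": -0.14,"roll": 0}])

```text
time: 14.1
tool_pos: [0.3653, -0.0534, 0.3993]
tcp_rot: [2.235, 2.2, 0.004]
wrist_force: [0.0, 0.5, 0.5]
width: 1.002
grip_force: 0.0
```

```bash
cat >> h.py <<'E'
def look(tag):
    i,d=read_camera("top"); cv2.imwrite(f"pics/{tag}.png",i); W=cloud("top",d)
    H=cv2.cvtColor(i,cv2.COLOR_BGR2HSV); X,Y,Z=[W[...,k] for k in range(3)]
    rect(W,(Y<-.1)&(Y>-.3)&(X>.44),.105,.14,"parcel")
    rect(W,(Y>.25)&(Y<.43)&(X>.49),.05,.09,"item1")
    rect(W,(Y<-.22)&(Y>-.45)&(X>.48),.05,.095,"item2")
    rect(W,(H[...,0]>100)&(H[...,0]<125)&(H[...,1]>120)&(Y<.25)&(X>.35),.14,.27,"tray")
    rect(W,(abs(X-.366)<.078)&(abs(Y-.323)<.083),.015,.13,"inbin")
    rect(W,(Y<-.22)&(Y>-.45)&(X<.48),.09,.15,"onmat")
    return i,W
E
python3 - <<'E'
from h import *
look("p1"); go((520,-160,200,90))
E
```

```text
parcel 741 [423. 258.] [ 519. -161.] [64. 63.] 74.7 [113. 120. 124.]
item1 1004 [214. 231.] [593. 338.] [61. 94.] 1.0 [61. 70. 75.]
item2 928 [492. 229.] [ 598. -339.] [85. 63.] 54.7 [60. 75. 80.]
tray 10512 [321. 248.] [524.  73.] [230. 211.] 88.5 [239. 244. 250.]
inbin 1089 [219. 323.] [371. 321.] [148.  49.] 88.9 [39. 47. 84.]
t 14.15 p [365.6 -52.5 399. ] yaw 89.2 w 1.002 grip 0.0 q [-0.21 -0.4   1.93 -0.    1.61 -0.2 ]
(520, -160, 200, 90) -> [-0.1051  0.1549  0.2   ] roll -0.8
```

View pics/p1.png

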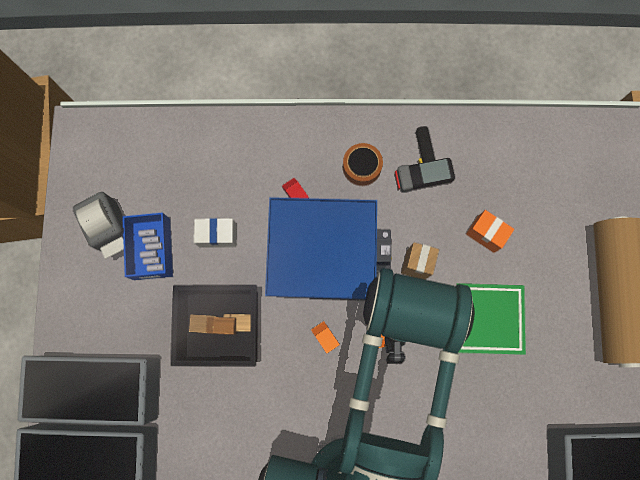

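The tray is empty and the three offcuts lie in the bin at (219,323). The parcel at (423,258) hasn't moved. Next is the parcel.

Call:
step_arm(commands=[{"fingers": -1,"dx": -0.055,"dy": 0.02,"dz": 0.0,"roll": 5},{"fingers": -1,"dx": -0.1,"dy": 0.06,"dz": 0.0,"roll": 14},{"fingers": -1,"dx": -0.106,"dy": 0.11,"dz": 0.0,"roll": 14},{"fingers": -1,"dx": -0.106,"dy": 0.154,"dz": 0.02,"roll": 14},{"fingers": -1,"dx": -0.106,"dy": 0.154,"dz": 0.08,"roll": 14},{"fingers": -1,"dx": -0.106,"dy": 0.154,"dz": 0.14,"roll": 14},{"fingers": -1,"dx": -0.106,"dy": 0.154,"dz": 0.2,"roll": 14},{"fingers": -1,"dx": -0.106,"dy": 0.154,"dz": 0.23,"roll": 14}])

```text
time: 15.15
tool_pos: [0.518, -0.154, 0.1637]
tcp_rot: [-2.478, -1.926, 0.002]
wrist_force: [-0.1, -0.2, -0.6]
width: 1.003
grip_force: 0.0
```

```bash
python3 - <<'E'
from h import *
look("p2"); go((519,-161,150,74.7),(519,-161,65,74.7))
E
```

```text
item1 1003 [213. 231.] [592. 338.] [62. 96.] 1.3 [61. 70. 75.]
item2 316 [502. 234.] [ 587. -366.] [40. 71.] 79.7 [67. 75. 80.]
tray 10672 [322. 248.] [524.  73.] [230. 211.] 88.7 [239. 244. 250.]
inbin 1090 [219. 323.] [370. 321.] [ 48. 147.] 0.2 [39. 48. 85.]
t 15.2 p [ 516.2 -153.5  160.5] yaw 75.7 w 1.002 grip 0.0 q [-0.34  0.07  1.97  0.    1.12 -0.09]
(519, -161, 150, 74.7) -> [-0.0066  0.0047  0.0105] roll 1.0
(519, -161, 65, 74.7) -> [-0.0067  0.0054  0.0955] roll 1.0
```

Call:
step_arm(commands=[{"fingers": -1,"dx": -0.007,"dy": 0.004,"dz": 0.0,"roll": 1},{"fingers": -1,"dx": -0.007,"dy": 0.004,"dz": 0.045,"roll": 1},{"fingers": -1,"dx": -0.007,"dy": 0.004,"dz": 0.085,"roll": 1},{"fingers": -1,"dx": -0.007,"dy": 0.004,"dz": 0.094,"roll": 1},{"fingers": 1,"dx": -0.007,"dy": 0.004,"dz": 0.094,"roll": 1},{"fingers": 1,"dx": -0.007,"dy": 0.004,"dz": 0.094,"roll": 1},{"fingers": 1,"dx": -0.007,"dy": 0.004,"dz": 0.094,"roll": 1},{"fingers": 1,"dx": -0.007,"dy": 0.004,"dz": 0.094,"roll": 1}], squeeze=60)

```text
time: 16.2
tool_pos: [0.5231, -0.1654, 0.0751]
tcp_rot: [2.497, 1.9, 0.004]
wrist_force: [-0.2, -0.1, 6.0]
width: 0.718
grip_force: 65.7
```

```bash
python3 - <<'E'
from h import *
go((519,-161,160,74.7),(387,-340,160,60),(387,-340,70,60))
E
```

```text
t 16.2 p [ 523.1 -165.4   75.1] yaw 74.6 w 0.718 grip 65.70067405700684 q [-0.35  0.17  2.02  0.    0.94 -0.08]
(519, -161, 160, 74.7) -> [ 0.0031 -0.0047 -0.085 ] roll -0.1
(387, -340, 160, 60) -> [-0.2046 -0.0842 -0.0853] roll 14.6
(387, -340, 70, 60) -> [-0.2046 -0.0847  0.0047] roll 14.6
```

Call:
step_arm(commands=[{"fingers": 1,"dx": 0.0,"dy": 0.0,"dz": -0.04,"roll": 0},{"fingers": 1,"dx": 0.0,"dy": 0.0,"dz": -0.085,"roll": 0},{"fingers": 1,"dx": -0.04,"dy": -0.016,"dz": -0.09,"roll": 3},{"fingers": 1,"dx": -0.08,"dy": -0.033,"dz": -0.09,"roll": 6},{"fingers": 1,"dx": -0.12,"dy": -0.05,"dz": -0.09,"roll": 9},{"fingers": 1,"dx": -0.165,"dy": -0.068,"dz": -0.09,"roll": 12},{"fingers": 1,"dx": -0.205,"dy": -0.084,"dz": -0.09,"roll": 15},{"fingers": 1,"dx": -0.205,"dy": -0.084,"dz": -0.09,"roll": 15}])

```text
time: 17.2
tool_pos: [0.384, -0.3421, 0.163]
tcp_rot: [2.729, 1.554, -0.0]
wrist_force: [-0.0, 0.2, -0.9]
width: 0.719
grip_force: 66.2
```

```bash
python3 - <<'E'
from h import *
go((387,-340,79,60))
E
```

```text
t 17.2 p [ 384.  -342.1  163. ] yaw 59.3 w 0.719 grip 66.17935538291931 q [-0.78  0.01  2.02 -0.    1.11 -0.24]
(387, -340, 79, 60) -> [0.0035 0.0014 0.084 ] roll -0.7
```

Call:
step_arm(commands=[{"fingers": 1,"dx": 0.003,"dy": 0.001,"dz": 0.04,"roll": 0},{"fingers": 1,"dx": 0.003,"dy": 0.001,"dz": 0.07,"roll": 0},{"fingers": 1,"dx": 0.003,"dy": 0.001,"dz": 0.083,"roll": 0},{"fingers": 1,"dx": 0.003,"dy": 0.001,"dz": 0.087,"roll": 0},{"fingers": 1,"dx": 0.003,"dy": 0.001,"dz": 0.087,"roll": 0}])

```text
time: 17.82
tool_pos: [0.3882, -0.3374, 0.0777]
tcp_rot: [-2.725, -1.561, 0.0]
wrist_force: [-5.6, 5.1, 11.1]
width: 0.717
grip_force: 66.1
```

```bash
python3 - <<'E'
from h import *
i,d=read_camera("scene"); u,v=map(int,proj("scene",(.387,-.34,.06))); W=cloud("scene",d); print(u,v,read_state()["wrist_force"])
cv2.imwrite("pics/s1.png",cv2.resize(i[max(0,v-90):v+90,max(0,u-120):u+120],None,fx=3,fy=3))
E
```

```text
181 228 [-4.71089641  3.96997475 10.44335187]
```

View pics/s1.png

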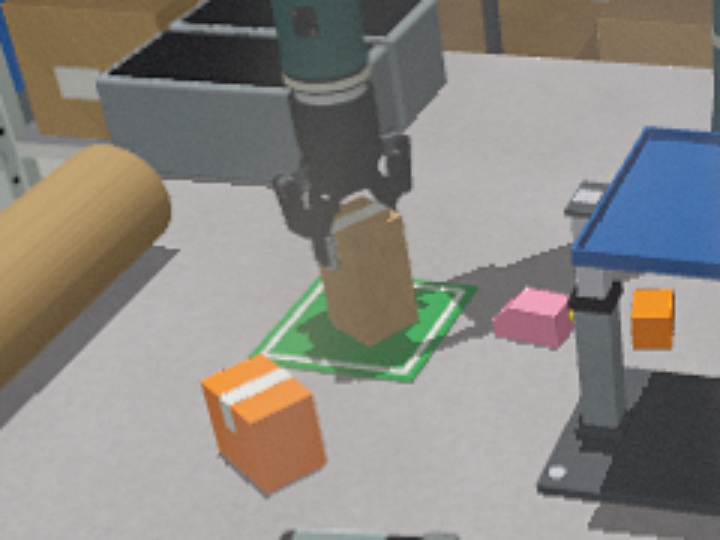

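The parcel stands on the mat between the fingers at (365,270) in the crop, and nothing else has been disturbed. I release it.

Call:
step_arm(commands=[{"fingers": 1,"dx": 0.0,"dy": 0.0,"dz": -0.002,"roll": 0},{"fingers": -1,"dx": 0.0,"dy": 0.0,"dz": -0.002,"roll": 0},{"fingers": -1,"dx": 0.0,"dy": 0.0,"dz": -0.002,"roll": 0},{"fingers": -1,"dx": 0.0,"dy": 0.0,"dz": -0.002,"roll": 0},{"fingers": -1,"dx": 0.0,"dy": 0.0,"dz": -0.05,"roll": 0},{"fingers": -1,"dx": 0.0,"dy": 0.0,"dz": -0.11,"roll": 0},{"fingers": -1,"dx": 0.0,"dy": 0.0,"dz": -0.17,"roll": 0},{"fingers": -1,"dx": 0.0,"dy": 0.0,"dz": -0.22,"roll": 0}])

```text
time: 18.88
tool_pos: [0.388, -0.3381, 0.2979]
tcp_rot: [2.725, 1.559, 0.001]
wrist_force: [-0.3, -0.6, -0.3]
width: 0.998
grip_force: 0.0
```

```bash
python3 - <<'E'
from h import *
i,d=read_camera("scene"); W=cloud("scene",d); print(W[200:208:2,252:264:2].round(3).tolist())
X,Y,Z=[W[...,k] for k in range(3)]
rect(W,(Y<-.22)&(Y>-.45)&(X<.48)&(X>.3),.095,.135,"onmat")
H=cv2.cvtColor(i,cv2.COLOR_BGR2HSV); y=(abs(H[...,0].astype(int)-28)<6)&(H[...,1]>140)&(abs(X-.52)<.06)&(abs(Y+.08)<.04)
ys,xs=np.nonzero(y); print(len(xs),xs.mean(),ys.mean(),np.nanmedian(W[y],0) if len(xs) else 0)
cv2.imwrite("pics/s2.png",cv2.resize(i[180:320,190:330],None,fx=4,fy=4))
go((520,-150,300,90))
E
```

```text
[[[0.076, -0.221, -0.0], [0.506, -0.075, 0.238], [0.508, -0.069, 0.239], [0.507, -0.065, 0.239], [0.506, -0.06, 0.239], [0.506, -0.055, 0.239]], [[0.086, -0.218, -0.002], [0.522, -0.07, 0.241], [0.517, -0.067, 0.239], [0.517, -0.062, 0.239], [0.517, -0.057, 0.239], [0.518, -0.052, 0.241]], [[0.526, -0.074, 0.238], [0.526, -0.069, 0.238], [0.526, -0.064, 0.238], [0.524, -0.06, 0.238], [0.527, -0.054, 0.24], [0.553, -0.041, 0.255]], [[0.54, -0.07, 0.24], [0.538, -0.066, 0.239], [0.538, -0.061, 0.24], [0.537, -0.056, 0.24], [0.559, -0.045, 0.253], [0.552, -0.042, 0.249]]]
onmat 487 [180. 215.] [ 393. -335.] [67. 66.] 60.3 [ 97. 120. 124.]
4 251.0 242.5 [ 0.52957429 -0.08427848  0.12816692]
t 18.93 p [ 390.4 -340.4  305.8] yaw 59.6 w 0.998 grip 0.0 q [-0.77 -0.08  1.85  0.    1.37 -0.23]
(520, -150, 300, 90) -> [0.2298 0.0151 0.0053] roll -30.4
```

View pics/s2.png

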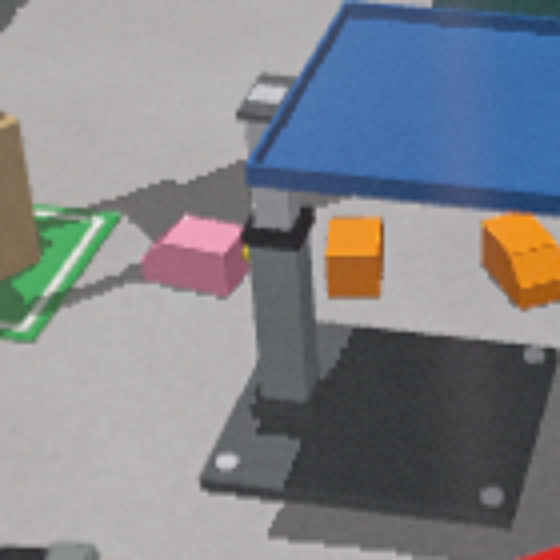

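The yellow button is visible at (247,252) in the crop, just left of the tube and clear of the parcel. I can only roll the tool, not lean it, so I'll press with the back of an opened finger. First I check the gripper's outline in its own frame.

```bash
python3 - <<'E'
from h import *
s=read_state(); Rm=R.from_rotvec(s["tcp_rot"]).as_matrix(); p=np.array(s["tool_pos"])
Q=[]
for n in("scene","top"):
    i,d=read_camera(n); W=cloud(n,d); q=(W-p)@Rm; Q.append(q[(np.hypot(q[...,0],q[...,1])<.16)&(W[...,2]>.2)&(W[...,0]>.1)])
    if n=="scene":
        u,v=map(int,proj(n,p)); cv2.imwrite("pics/s3.png",cv2.resize(i[max(0,v-130):v+30,u-80:u+80],None,fx=4,fy=3.7))
Q=np.vstack(Q)
for z in np.arange(.03,-.45,-.02):
    m=Q[abs(Q[:,2]-z)<.01]
    if len(m)>3: print(f"{-z*1000:.0f} above tip: n{len(m)} x",(np.percentile(m[:,0],[2,98])*1000).round(),"y",(np.percentile(m[:,1],[2,98])*1000).round())
E
```

```text
10 above tip: n35 x [-10.  12.] y [-51.  52.]
30 above tip: n150 x [-11.  12.] y [-57.  58.]
50 above tip: n171 x [-10.  14.] y [-60.  65.]
70 above tip: n489 x [-13.  18.] y [-70.  75.]
90 above tip: n444 x [-14.  20.] y [-66.  73.]
110 above tip: n487 x [-12.  19.] y [-65.  71.]
130 above tip: n257 x [-12.  38.] y [-34.  40.]
150 above tip: n395 x [-15.  39.] y [-38.  39.]
170 above tip: n414 x [-11.  38.] y [-38.  38.]
190 above tip: n331 x [-10.  38.] y [-39.  37.]
210 above tip: n438 x [-16.  38.] y [-39.  38.]
230 above tip: n332 x [-13.  37.] y [-37.  37.]
250 above tip: n366 x [-12.  38.] y [-38.  38.]
270 above tip: n400 x [-10.  39.] y [-38.  37.]
290 above tip: n367 x [-12.  37.] y [-39.  38.]
310 above tip: n490 x [-46.  62.] y [-40.  42.]
330 above tip: n558 x [-54.  69.] y [-47.  52.]
350 above tip: n1211 x [-49.  71.] y [-67.  53.]
370 above tip: n3751 x [-42.  84.] y [-135.   37.]
390 above tip: n2478 x [-44.  86.] y [-145.   27.]
410 above tip: n320 x [-20.  89.] y [-159. -122.]
430 above tip: n28 x [17. 68.] y [-159. -144.]
```

View pics/s3.png

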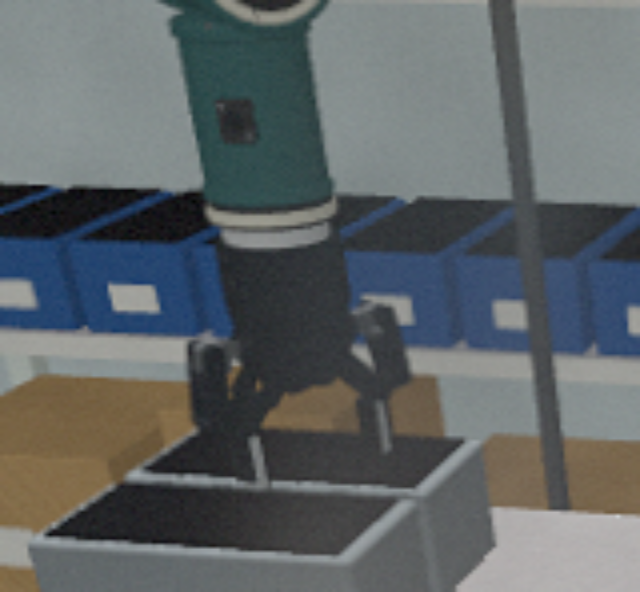

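The image and profile show the knuckles standing out about 72 mm, wider than the fingertips (about 55 mm), so a bare finger can't reach the button past the post. I'll grip a small bench decoy block off-centre as a push tool, and measure those blocks now.

```bash
python3 - <<'E'
from h import *
z=np.load("top0.npz"); d=z["d"]; W=cloud("top",d)
for nm,(r0,r1,c0,c1) in dict(pink=(308,338,403,443),orB=(312,354,362,390),orA=(318,358,308,344)).items():
    w=W[r0:r1,c0:c1]; P=w[w[...,2]>.012]; c,sz,a=cv2.minAreaRect((P[:,:2]*1000).astype(np.float32))
    if sz[0]<sz[1]: a+=90; sz=sz[::-1]
    ax=np.array([np.cos(np.radians(a)),np.sin(np.radians(a))]); t=(P[:,:2]*1000-c)@ax
    print(nm,np.round(c),np.round(sz),"long axis deg",round(a,1),"height along it:",[(int(q),round(np.median(P[abs(t-q)<4,2])*1000)) for q in range(-32,33,8)])
E
```

```text
pink [ 374. -173.] [70. 39.] long axis deg 80.5 height along it: [(-32, 21), (-24, 28), (-16, 35), (-8, 37), (0, 37), (8, 38), (16, 36), (24, 38), (32, 36)]
orB [351. -58.] [69. 39.] long axis deg 10.2 height along it: [(-32, 22), (-24, 29), (-16, 36), (-8, 37), (0, 38), (8, 37), (16, 39), (24, 37), (32, 39)]
orA [342.  66.] [69. 37.] long axis deg 34.2 height along it: [(-32, 38), (-24, 38), (-16, 38), (-8, 39), (0, 38), (8, 39), (16, 36), (24, 30), (32, 23)]
```

Pink block at top-view pixel (423,323): full-height end towards +y, long axis 80.5°, so it is the handiest pusher. It is a decoy that no rule covers, and I will put it back on the bench.

```bash
python3 - <<'E'
from h import *
go((371,-191,200,80.5),(371,-191,8,80.5))
E
```

```text
t 19.02 p [ 389.4 -339.4  299.6] yaw 59.6 w 1.0 grip 0.0 q [-0.77 -0.08  1.85  0.    1.36 -0.23]
(371, -191, 200, 80.5) -> [ 0.1188 -0.0919  0.0986] roll -20.9
(371, -191, 8, 80.5) -> [ 0.1192 -0.0934  0.2906] roll -20.9
```

Call:
step_arm(commands=[{"fingers": -1,"dx": 0.04,"dy": -0.03,"dz": 0.0,"roll": -7},{"fingers": -1,"dx": 0.08,"dy": -0.06,"dz": 0.0,"roll": -14},{"fingers": -1,"dx": 0.119,"dy": -0.092,"dz": 0.02,"roll": -21},{"fingers": -1,"dx": 0.119,"dy": -0.092,"dz": 0.08,"roll": -21},{"fingers": -1,"dx": 0.119,"dy": -0.092,"dz": 0.14,"roll": -21},{"fingers": -1,"dx": 0.119,"dy": -0.092,"dz": 0.19,"roll": -21},{"fingers": -1,"dx": 0.119,"dy": -0.092,"dz": 0.22,"roll": -21},{"fingers": -1,"dx": 0.119,"dy": -0.092,"dz": 0.225,"roll": -21}])

```text
time: 20.02
tool_pos: [0.3653, -0.1866, 0.0665]
tcp_rot: [-2.391, -2.026, 0.004]
wrist_force: [-0.5, -0.3, -0.1]
width: 1.0
grip_force: 0.0
```

```bash
python3 - <<'E'
from h import *
go((371,-191,8,80.5))
E
```

```text
t 20.02 p [ 365.3 -186.6   66.5] yaw 80.6 w 1.0 grip 0.0 q [-0.53 -0.07  2.3   0.    0.92 -0.37]
(371, -191, 8, 80.5) -> [-0.0036  0.0068  0.0584] roll 0.1
```

Call:
step_arm(commands=[{"fingers": -1,"dx": -0.003,"dy": 0.004,"dz": 0.03,"roll": 0},{"fingers": -1,"dx": -0.003,"dy": 0.004,"dz": 0.05,"roll": 0},{"fingers": -1,"dx": -0.003,"dy": 0.004,"dz": 0.057,"roll": 0},{"fingers": 1,"dx": -0.003,"dy": 0.004,"dz": 0.057,"roll": 0},{"fingers": 1,"dx": -0.003,"dy": 0.004,"dz": 0.057,"roll": 0},{"fingers": 1,"dx": -0.003,"dy": 0.004,"dz": 0.057,"roll": 0},{"fingers": 1,"dx": -0.003,"dy": 0.004,"dz": 0.057,"roll": 0},{"fingers": 1,"dx": -0.003,"dy": 0.004,"dz": 0.057,"roll": 0}], squeeze=80)

```text
time: 21.02
tool_pos: [0.3736, -0.1931, 0.0147]
tcp_rot: [2.395, 2.029, 0.001]
wrist_force: [-0.9, -0.6, 5.8]
width: 0.422
grip_force: 80.5
```

```bash
python3 - <<'E'
from h import *
go((371,-191,118,80.5),(518,-165,118,88.6))
E
```

```text
t 21.02 p [ 373.6 -193.1   14.7] yaw 80.6 w 0.422 grip 80.45424923300743 q [-0.54  0.04  2.32 -0.    0.78 -0.37]
(371, -191, 118, 80.5) -> [ 0.0015 -0.0026 -0.1033] roll 0.1
(518, -165, 118, 88.6) -> [ 0.0513  0.1381 -0.103 ] roll -8.0
```

Call:
step_arm(commands=[{"fingers": 1,"dx": 0.0,"dy": 0.0,"dz": -0.05,"roll": 0},{"fingers": 1,"dx": 0.0,"dy": 0.0,"dz": -0.1,"roll": 0},{"fingers": 1,"dx": 0.0,"dy": 0.04,"dz": -0.108,"roll": 0},{"fingers": 1,"dx": 0.01,"dy": 0.08,"dz": -0.108,"roll": -4},{"fingers": 1,"dx": 0.03,"dy": 0.11,"dz": -0.108,"roll": -8},{"fingers": 1,"dx": 0.041,"dy": 0.138,"dz": -0.108,"roll": -8},{"fingers": 1,"dx": 0.041,"dy": 0.138,"dz": -0.108,"roll": -8}])

```text
time: 21.9
tool_pos: [0.5169, -0.174, 0.1216]
tcp_rot: [2.247, 2.194, 0.001]
wrist_force: [-0.1, 0.5, -0.5]
width: 0.425
grip_force: 80.2
```

```bash
python3 - <<'E'
from h import *
i,d=read_camera("scene"); W=cloud("scene",d); X,Y,Z=[W[...,k] for k in range(3)]; H=cv2.cvtColor(i,cv2.COLOR_BGR2HSV)
pk=(H[...,0]>155)&(H[...,0]<178)&(H[...,1]>60)&(Z>.08)&(Z<.2)
P=W[pk]; print(len(P),"pink y",np.percentile(P[:,1],[1,99]).round(4),"z",np.percentile(P[:,2],[1,99]).round(3),"x",np.percentile(P[:,0],[1,99]).round(3))
tb=(abs(X-.52)<.03)&(abs(Y+.06)<.03)&(Z>.03)&(Z<.14)&(H[...,1]<60); print("tube y",np.percentile(W[tb][:,1],[1,99]).round(4),"x front",np.percentile(W[tb][:,0],[50]).round(4))
cv2.imwrite("pics/s4.png",cv2.resize(i[150:310,190:350],None,fx=4,fy=3.7))
go((518,-165,123,88.6),(519,-131,123,88.6))
E
```

```text
508 pink y [-1.4507  0.4896] z [0.103 0.191] x [-0.854  0.54 ]
tube y [-0.079  -0.0472] x front [0.538]
t 21.95 p [ 515.3 -174.1  121.2] yaw 88.6 w 0.422 grip 80.2464097738266 q [-0.37  0.11  2.   -0.    1.03 -0.35]
(518, -165, 123, 88.6) -> [ 0.0092  0.0024 -0.0018] roll 0.0
(519, -131, 123, 88.6) -> [ 0.0432  0.0026 -0.0018] roll 0.0
```

View pics/s4.png

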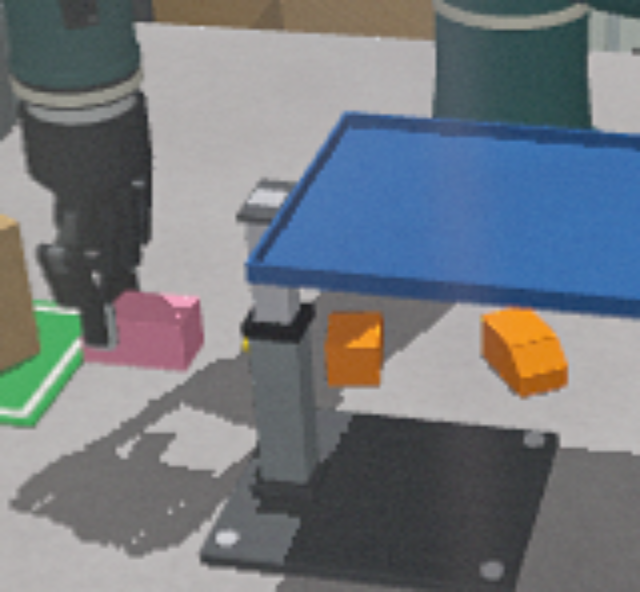

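The gripper holds the pink block level at (145,330), its flat end towards the yellow button at (247,345). Now a precise gap measurement.

```bash
python3 - <<'E'
from h import *
i,d=read_camera("scene"); W=cloud("scene",d); H=cv2.cvtColor(i,cv2.COLOR_BGR2HSV)
pk=np.zeros(d.shape,bool); pk[218:258,205:246]=1; hh=H[...,0].astype(int); pk&=((hh>150)|(hh<4))&(H[...,1]>50)&(W[...,0]>.4)
P=W[pk]
for a in "xyz": print(a,(np.percentile(P[:,"xyz".index(a)],[1,10,50,90,99])*1000).round(1))
ys=[(int(z),np.percentile(P[abs(P[:,2]*1000-z)<4,1],[2,98]).round(4).tolist()) for z in range(110,148,8)]; print(ys)
s=read_state(); print(s["wrist_force"]); go((519,-131,123,88.6))
E
```

```text
x [498.6 505.5 533.  536.9 539.2]
y [-185.8 -167.  -143.7 -122.6 -121.3]
z [107.5 112.2 133.6 144.6 145.9]
[(110, [-0.1896, -0.1218]), (118, [-0.1847, -0.1213]), (126, [-0.1666, -0.1214]), (134, [-0.1621, -0.1215]), (142, [-0.1713, -0.1221])]
[-0.74509905  1.22636002 -0.77235434]
t 22.0 p [ 514.5 -174.2  121. ] yaw 88.6 w 0.422 grip 80.24762615561485 q [-0.37  0.11  2.   -0.    1.03 -0.35]
(519, -131, 123, 88.6) -> [ 0.0433  0.0035 -0.002 ] roll -0.0
```

Call:
step_arm(commands=[{"fingers": 1,"dx": 0.025,"dy": 0.002,"dz": 0.0,"roll": 0},{"fingers": 1,"dx": 0.036,"dy": 0.002,"dz": 0.0,"roll": 0},{"fingers": 1,"dx": 0.041,"dy": 0.002,"dz": 0.0,"roll": 0},{"fingers": 1,"dx": 0.043,"dy": 0.002,"dz": 0.0,"roll": 0},{"fingers": 1,"dx": 0.043,"dy": 0.002,"dz": 0.0,"roll": 0}])

```text
time: 22.62
tool_pos: [0.5172, -0.1327, 0.121]
tcp_rot: [2.248, 2.193, -0.003]
wrist_force: [-0.5, -4.6, -3.8]
width: 0.424
grip_force: 80.1
```

```bash
cat >> h.py <<'E'
def tray():
    d=read_camera("top")[1]; W=cloud("top",d); m=(abs(W[...,0]-.56)<.06)&(abs(W[...,1]-.07)<.09)&(W[...,2]>.1)&(W[...,2]<.3)
    print("tray z",(np.median(W[m][:,2])*1000).round(1))
E
python3 - <<'E'
from h import *
tray(); s=read_state(); print(np.round(s["wrist_force"],1)); go((519,-131,123,88.6))
E
```

```text
tray z 236.7
[-0.2 -4.4 -3.1]
t 22.68 p [ 517.2 -132.6  121. ] yaw 88.6 w 0.417 grip 80.14066323637962 q [-0.3   0.1   2.02 -0.    1.03 -0.27]
(519, -131, 123, 88.6) -> [ 0.0016  0.0017 -0.002 ] roll -0.0
```

Tray is sinking. I'll hold briefly, then retract.

Call:
step_arm(commands=[{"fingers": 1,"dx": 0.0,"dy": 0.0,"dz": 0.0,"roll": 0},{"fingers": 1,"dx": 0.0,"dy": 0.0,"dz": 0.0,"roll": 0},{"fingers": 1,"dx": -0.02,"dy": 0.0,"dz": 0.0,"roll": 0},{"fingers": 1,"dx": -0.04,"dy": 0.0,"dz": 0.0,"roll": 0},{"fingers": 1,"dx": -0.04,"dy": 0.0,"dz": 0.0,"roll": 0},{"fingers": 1,"dx": -0.04,"dy": 0.0,"dz": 0.0,"roll": 0},{"fingers": 1,"dx": -0.04,"dy": 0.0,"dz": 0.0,"roll": 0}])

```text
time: 23.55
tool_pos: [0.5171, -0.1713, 0.1212]
tcp_rot: [-2.249, -2.193, -0.0]
wrist_force: [-0.1, 0.6, 0.2]
width: 0.415
grip_force: 80.3
```

```bash
python3 - <<'E'
from h import *
tray(); go((519,-173,83,88.6))
E
```

```text
tray z 203.4
t 23.6 p [ 517.1 -171.2  121.2] yaw 88.6 w 0.425 grip 80.30174598097801 q [-0.37  0.12  1.99  0.    1.03 -0.34]
(519, -173, 83, 88.6) -> [-0.0018  0.0019  0.0382] roll -0.0
```

Call:
step_arm(commands=[{"fingers": 1,"dx": 0.0,"dy": 0.0,"dz": 0.02,"roll": 0},{"fingers": 1,"dx": 0.0,"dy": 0.0,"dz": 0.039,"roll": 0},{"fingers": 1,"dx": 0.0,"dy": 0.0,"dz": 0.039,"roll": 0},{"fingers": 1,"dx": 0.0,"dy": 0.0,"dz": 0.039,"roll": 0}])

```text
time: 24.1
tool_pos: [0.5173, -0.1714, 0.0823]
tcp_rot: [-2.249, -2.193, 0.0]
wrist_force: [-0.1, 0.1, -0.5]
width: 0.425
grip_force: 80.3
```

```bash
python3 - <<'E'
from h import *
i,d=read_camera("scene"); W=cloud("scene",d); H=cv2.cvtColor(i,cv2.COLOR_BGR2HSV)
hh=H[...,0].astype(int); X,Y,Z=[W[...,k] for k in range(3)]
pk=((hh>150)|(hh<4))&(H[...,1]>50)&(abs(X-.52)<.04)&(abs(Y+.15)<.06)&(Z>.05)&(Z<.12)
P=W[pk]
for a in "xyz": print(a,(np.percentile(P[:,"xyz".index(a)],[1,50,98,99])*1000).round(1))
tray(); go((519,-131,83,88.6))
E
```

```text
x [499.8 534.6 541.1 541.8]
y [-184.7 -140.5 -118.7 -118.2]
z [ 68.   95.8 107.1 107.4]
tray z 203.5
t 24.2 p [ 517.8 -171.7   83. ] yaw 88.6 w 0.423 grip 80.30763030052185 q [-0.37  0.16  2.02 -0.    0.96 -0.34]
(519, -131, 83, 88.6) -> [ 0.0407  0.0002 -0.    ] roll -0.0
```

Call:
step_arm(commands=[{"fingers": 1,"dx": 0.022,"dy": 0.0,"dz": 0.0,"roll": 0},{"fingers": 1,"dx": 0.034,"dy": 0.0,"dz": 0.0,"roll": 0},{"fingers": 1,"dx": 0.038,"dy": 0.0,"dz": 0.0,"roll": 0},{"fingers": 1,"dx": 0.041,"dy": 0.0,"dz": 0.0,"roll": 0},{"fingers": 1,"dx": 0.041,"dy": 0.0,"dz": 0.0,"roll": 0},{"fingers": 1,"dx": 0.041,"dy": 0.0,"dz": 0.0,"roll": 0},{"fingers": 1,"dx": 0.041,"dy": 0.0,"dz": 0.0,"roll": 0}])

```text
time: 25.08
tool_pos: [0.5186, -0.132, 0.0826]
tcp_rot: [2.247, 2.192, -0.002]
wrist_force: [0.6, -5.7, -2.9]
width: 0.416
grip_force: 80.3
```

Call:
step_arm(commands=[{"fingers": 1,"dx": -0.02,"dy": 0.0,"dz": 0.0,"roll": 0},{"fingers": 1,"dx": -0.05,"dy": 0.0,"dz": 0.0,"roll": 0},{"fingers": 1,"dx": -0.07,"dy": 0.0,"dz": 0.0,"roll": 0},{"fingers": 1,"dx": -0.07,"dy": 0.0,"dz": 0.0,"roll": 0},{"fingers": 1,"dx": -0.07,"dy": 0.0,"dz": 0.0,"roll": 0}])

```text
time: 25.7
tool_pos: [0.5162, -0.2004, 0.0822]
tcp_rot: [-2.25, -2.192, -0.0]
wrist_force: [0.2, 0.2, -0.5]
width: 0.423
grip_force: 80.5
```

```bash
python3 - <<'E'
from h import *
look("p3");tray(); go((500,-200,16,88.6))
E
```

```text
parcel 60 [423. 263.] [ 511. -163.] [21. 33.] 59.0 [105. 106. 110.]
item1 1003 [214. 231.] [592. 338.] [62. 95.] 0.4 [60. 69. 75.]
item2 174 [494. 219.] [ 616. -351.] [86. 20.] 58.0 [69. 76. 80.]
tray 9462 [322. 254.] [524.  73.] [229. 211.] 88.8 [159. 164. 170.]
inbin 1090 [219. 323.] [370. 320.] [146.  48.] 89.9 [39. 47. 84.]
onmat 622 [503. 317.] [ 386. -336.] [56. 65.] 61.5 [115. 123. 128.]
tray z 163.5
t 25.8 p [ 516.3 -199.9   82.1] yaw 88.6 w 0.422 grip 80.5131022632122 q [-0.41  0.18  2.    0.    0.96 -0.39]
(500, -200, 16, 88.6) -> [-0.0005 -0.0162  0.0661] roll -0.0
```

The tray now sits at 164 mm, the lowest hole. I set the pink block down on the bench.

Call:
step_arm(commands=[{"fingers": 1,"dx": 0.0,"dy": -0.01,"dz": 0.04,"roll": 0},{"fingers": 1,"dx": 0.0,"dy": -0.01,"dz": 0.062,"roll": 0},{"fingers": 1,"dx": 0.0,"dy": -0.01,"dz": 0.066,"roll": 0},{"fingers": -1,"dx": 0.0,"dy": -0.01,"dz": 0.065,"roll": 0},{"fingers": -1,"dx": 0.0,"dy": -0.01,"dz": 0.065,"roll": 0},{"fingers": -1,"dx": 0.0,"dy": -0.01,"dz": 0.065,"roll": 0},{"fingers": -1,"dx": 0.0,"dy": -0.01,"dz": 0.01,"roll": 0},{"fingers": -1,"dx": 0.0,"dy": -0.01,"dz": -0.05,"roll": 0}])

```text
time: 26.8
tool_pos: [0.5055, -0.1998, 0.1328]
tcp_rot: [-2.248, -2.192, 0.001]
wrist_force: [0.6, -0.2, 0.0]
width: 1.0
grip_force: 0.0
```

Call:
step_arm(commands=[{"fingers": -1,"dx": 0.0,"dy": 0.0,"dz": -0.06,"roll": 0},{"fingers": -1,"dx": 0.0,"dy": 0.0,"dz": -0.12,"roll": 0},{"fingers": -1,"dx": 0.06,"dy": 0.0,"dz": -0.16,"roll": 0},{"fingers": -1,"dx": 0.12,"dy": 0.0,"dz": -0.16,"roll": 0},{"fingers": -1,"dx": 0.18,"dy": 0.0,"dz": -0.16,"roll": 0},{"fingers": -1,"dx": 0.24,"dy": 0.0,"dz": -0.16,"roll": 0},{"fingers": -1,"dx": 0.3,"dy": 0.0,"dz": -0.16,"roll": 0},{"fingers": -1,"dx": 0.3,"dy": 0.0,"dz": -0.16,"roll": 0}])

```text
time: 27.8
tool_pos: [0.5137, 0.1036, 0.2929]
tcp_rot: [-2.242, -2.2, -0.003]
wrist_force: [-1.0, -0.8, -0.5]
width: 1.003
grip_force: 0.0
```

```bash
python3 - <<'E'
from h import *
look("p4"); go((592,338,200,90.5),(592,338,35,90.5))
E
```

```text
item1 998 [213. 231.] [592. 338.] [61. 95.] 0.6 [62. 70. 75.]
item2 932 [492. 229.] [ 598. -339.] [86. 62.] 55.7 [60. 75. 80.]
tray 2346 [360. 251.] [522.  -8.] [ 67. 211.] 89.4 [159. 164. 172.]
tray 2031 [312. 277.] [481. 105.] [146. 125.] 9.1 [159. 163. 169.]
inbin 1093 [219. 323.] [370. 320.] [ 48. 146.] 0.6 [39. 47. 84.]
onmat 858 [499. 316.] [ 387. -333.] [63. 64.] 59.1 [100. 122. 127.]
t 27.85 p [513.8 101.4 292.7] yaw 88.8 w 1.001 grip 0.0 q [ 0.15 -0.06  1.84 -0.    1.35  0.17]
(592, 338, 200, 90.5) -> [0.2382 0.0732 0.0927] roll -1.7
(592, 338, 35, 90.5) -> [0.2382 0.0731 0.2577] roll -1.7
```

View pics/p4.png

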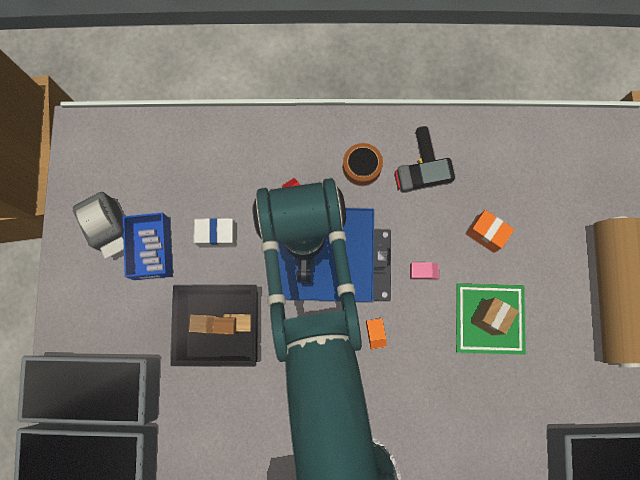

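Top picture: the bins hold what they should, the parcel is on the mat at (495,316), the pink block is on the bench at (425,270), and the tray is clear. Next is the white item at (213,231), the only white box with blue tape.

Call:
step_arm(commands=[{"fingers": -1,"dx": 0.06,"dy": 0.018,"dz": 0.0,"roll": 0},{"fingers": -1,"dx": 0.12,"dy": 0.036,"dz": 0.0,"roll": -2},{"fingers": -1,"dx": 0.18,"dy": 0.054,"dz": 0.02,"roll": -2},{"fingers": -1,"dx": 0.238,"dy": 0.073,"dz": 0.05,"roll": -2},{"fingers": -1,"dx": 0.238,"dy": 0.073,"dz": 0.1,"roll": -2},{"fingers": -1,"dx": 0.238,"dy": 0.073,"dz": 0.15,"roll": -2},{"fingers": -1,"dx": 0.238,"dy": 0.073,"dz": 0.18,"roll": -2},{"fingers": -1,"dx": 0.238,"dy": 0.073,"dz": 0.18,"roll": -2}])

```text
time: 28.85
tool_pos: [0.5913, 0.3326, 0.1085]
tcp_rot: [-2.211, -2.229, 0.011]
wrist_force: [-0.5, -0.2, 1.1]
width: 1.001
grip_force: 0.0
```

```bash
python3 - <<'E'
from h import *
go((592,338,25,90.6))
E
```

```text
t 28.85 p [591.3 332.6 108.5] yaw 90.4 w 1.001 grip 0.0 q [ 0.48  0.37  1.7  -0.    1.08  0.47]
(592, 338, 25, 90.6) -> [0.0057 0.0013 0.0835] roll -0.2
```

Call:
step_arm(commands=[{"fingers": -1,"dx": 0.004,"dy": 0.001,"dz": 0.0,"roll": 0},{"fingers": -1,"dx": 0.004,"dy": 0.001,"dz": 0.04,"roll": 0},{"fingers": -1,"dx": 0.004,"dy": 0.001,"dz": 0.075,"roll": 0},{"fingers": -1,"dx": 0.004,"dy": 0.001,"dz": 0.083,"roll": 0},{"fingers": 1,"dx": 0.004,"dy": 0.001,"dz": 0.083,"roll": 0},{"fingers": 1,"dx": 0.004,"dy": 0.001,"dz": 0.083,"roll": 0},{"fingers": 1,"dx": 0.004,"dy": 0.001,"dz": 0.083,"roll": 0},{"fingers": 1,"dx": 0.004,"dy": 0.001,"dz": 0.083,"roll": 0}], squeeze=60)

```text
time: 29.85
tool_pos: [0.5961, 0.3408, 0.0322]
tcp_rot: [2.209, 2.231, 0.008]
wrist_force: [1.3, -0.7, 6.5]
width: 0.69
grip_force: 65.9
```

```bash
python3 - <<'E'
from h import *
go((592,338,250,90.6),(524,126,250,88.7))
E
```

```text
t 29.85 p [596.1 340.8  32.2] yaw 90.6 w 0.69 grip 65.90391755104065 q [ 0.48  0.46  1.74 -0.    0.94  0.47]
(592, 338, 250, 90.6) -> [-0.0023 -0.0031 -0.2178] roll -0.0
(524, 126, 250, 88.7) -> [-0.2136 -0.0732 -0.2186] roll 1.9
```

Call:
step_arm(commands=[{"fingers": 1,"dx": 0.0,"dy": 0.0,"dz": -0.04,"roll": 0},{"fingers": 1,"dx": 0.0,"dy": 0.0,"dz": -0.09,"roll": 0},{"fingers": 1,"dx": 0.0,"dy": 0.0,"dz": -0.15,"roll": 0},{"fingers": 1,"dx": 0.0,"dy": 0.0,"dz": -0.205,"roll": 0},{"fingers": 1,"dx": -0.04,"dy": -0.013,"dz": -0.218,"roll": 0},{"fingers": 1,"dx": -0.09,"dy": -0.03,"dz": -0.218,"roll": 0},{"fingers": 1,"dx": -0.14,"dy": -0.048,"dz": -0.218,"roll": 2},{"fingers": 1,"dx": -0.19,"dy": -0.065,"dz": -0.218,"roll": 2}])

```text
time: 30.85
tool_pos: [0.5294, 0.1477, 0.2469]
tcp_rot: [-2.249, -2.193, 0.001]
wrist_force: [0.6, 0.0, -2.0]
width: 0.696
grip_force: 66.1
```

```bash
python3 - <<'E'
from h import *
go((524,126,250,88.7),(524,126,197,88.7))
i,d=read_camera("top"); W=cloud("top",d); H=cv2.cvtColor(i,cv2.COLOR_BGR2HSV); Y=W[...,1]
rect(W,(Y>.05)&(Y<.4)&(W[...,0]>.45)&(H[...,1]<60)&(H[...,2]>140),.2,.31,"white")
E
```

```text
t 30.85 p [529.4 147.7 246.9] yaw 88.6 w 0.696 grip 66.11717820167542 q [ 0.23  0.02  1.85 -0.    1.27  0.25]
(524, 126, 250, 88.7) -> [-0.0218 -0.0048 -0.0031] roll -0.1
(524, 126, 197, 88.7) -> [-0.0218 -0.0048  0.0499] roll -0.1
white 121 [301. 253.] [507. 117.] [21. 33.] 1.2 [280. 285. 289.]
```

Call:
step_arm(commands=[{"fingers": 1,"dx": -0.02,"dy": -0.004,"dz": 0.0,"roll": 0},{"fingers": 1,"dx": -0.02,"dy": -0.004,"dz": 0.03,"roll": 0},{"fingers": 1,"dx": -0.02,"dy": -0.004,"dz": 0.044,"roll": 0},{"fingers": 1,"dx": -0.02,"dy": -0.004,"dz": 0.05,"roll": 0},{"fingers": 1,"dx": -0.02,"dy": -0.004,"dz": 0.05,"roll": 0}])

```text
time: 31.52
tool_pos: [0.5265, 0.1297, 0.1973]
tcp_rot: [-2.248, -2.194, 0.0]
wrist_force: [0.9, -0.6, -3.3]
width: 0.693
grip_force: 65.9
```

```bash
python3 - <<'E'
from h import *
i,d=read_camera("scene"); u,v=map(int,proj("scene",(.524,.1,.2))); print(np.round(read_state()["wrist_force"],1)); go((524,126,197,88.7))
cv2.imwrite("pics/s5.png",cv2.resize(i[v-75:v+75,u-90:u+90],None,fx=4,fy=4))
E
```

```text
[-0.7 -0.7 -2. ]
t 31.57 p [526.8 129.7 197.8] yaw 88.6 w 0.693 grip 65.8816409111023 q [0.2  0.04 1.93 0.   1.18 0.22]
(524, 126, 197, 88.7) -> [-0.0038 -0.0027  0.0008] roll -0.1
```

View pics/s5.png

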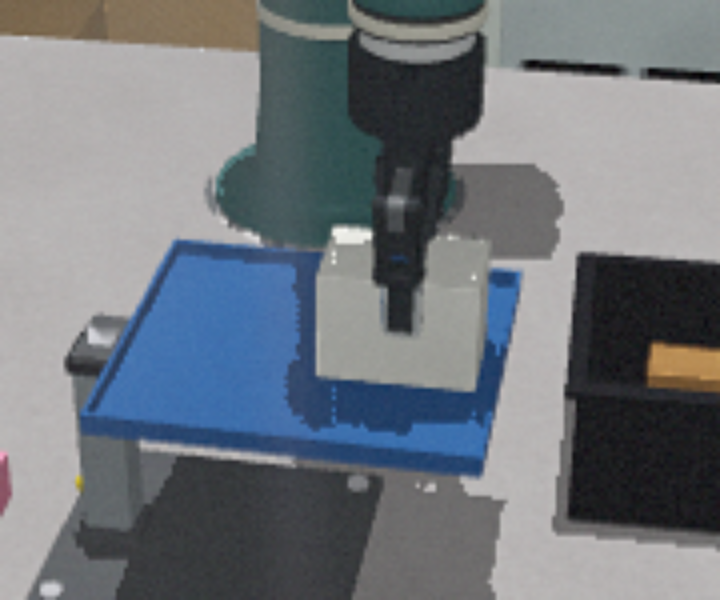

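The white item is in the grip a few mm above the tray at (400,310) in the crop, so I lower it a little further and release.

Call:
step_arm(commands=[{"fingers": 1,"dx": 0.0,"dy": 0.0,"dz": 0.005,"roll": 0},{"fingers": 1,"dx": 0.0,"dy": 0.0,"dz": 0.007,"roll": 0},{"fingers": -1,"dx": 0.0,"dy": 0.0,"dz": 0.007,"roll": 0},{"fingers": -1,"dx": 0.0,"dy": 0.0,"dz": 0.007,"roll": 0},{"fingers": -1,"dx": 0.0,"dy": 0.0,"dz": 0.007,"roll": 0},{"fingers": -1,"dx": 0.0,"dy": 0.0,"dz": -0.04,"roll": 0},{"fingers": -1,"dx": 0.0,"dy": 0.0,"dz": -0.1,"roll": 0},{"fingers": -1,"dx": 0.0,"dy": 0.0,"dz": -0.13,"roll": 0}])

```text
time: 32.58
tool_pos: [0.5275, 0.1295, 0.3311]
tcp_rot: [2.247, 2.191, 0.006]
wrist_force: [0.7, 0.6, -0.6]
width: 1.003
grip_force: 0.0
```

Call:
step_arm(commands=[{"fingers": -1,"dx": -0.06,"dy": 0.0,"dz": 0.0,"roll": 0},{"fingers": -1,"dx": -0.12,"dy": 0.0,"dz": 0.0,"roll": 0},{"fingers": -1,"dx": -0.18,"dy": 0.0,"dz": 0.0,"roll": 0},{"fingers": -1,"dx": -0.24,"dy": 0.0,"dz": 0.0,"roll": 0},{"fingers": -1,"dx": -0.3,"dy": 0.0,"dz": 0.0,"roll": 0},{"fingers": -1,"dx": -0.3,"dy": 0.0,"dz": 0.0,"roll": 0}])

```text
time: 33.33
tool_pos: [0.5181, -0.1746, 0.3266]
tcp_rot: [-2.256, -2.187, 0.002]
wrist_force: [0.6, 0.7, -0.1]
width: 0.998
grip_force: 0.0
```

```bash
python3 - <<'E'
from h import *
i,W=look("p5"); rect(W,(abs(W[...,0]-.524)<.1)&(abs(W[...,1]-.08)<.12),.2,.26,"traytop")
go((598,-339,200,55.7),(598,-339,28,55.7))
E
```

```text
item2 149 [496. 242.] [ 569. -347.] [39. 21.] 63.5 [54. 75. 79.]
tray 8162 [326. 254.] [524.  73.] [229. 210.] 88.5 [159. 164. 173.]
inbin 1091 [219. 323.] [370. 320.] [ 48. 147.] 0.6 [39. 47. 84.]
onmat 133 [511. 317.] [ 378. -359.] [23. 65.] 79.1 [118. 123. 127.]
traytop 1330 [296. 249.] [525. 128.] [94. 62.] 89.9 [226. 233. 237.]
t 33.38 p [ 518.3 -172.4  326.7] yaw 88.3 w 0.999 grip 0.0 q [-0.37 -0.03  1.75  0.    1.42 -0.34]
(598, -339, 200, 55.7) -> [-0.1643  0.0847  0.1265] roll 32.6
(598, -339, 28, 55.7) -> [-0.1644  0.0849  0.2985] roll 32.6
```

```bash
python3 - <<'E'
from h import *
i,d=read_camera("scene"); W=cloud("scene",d); X,Y,Z=[W[...,k] for k in range(3)]
rect(W,(Y<-.22)&(Y>-.45)&(X>.48),.066,.09,"item2")
rect(W,(Y<-.22)&(Y>-.45)&(X<.48)&(X>.3),.095,.135,"onmat")
E
```

```text
item2 564 [146. 269.] [ 603. -341.] [91. 60.] 54.9 [69. 75. 77.]
onmat 485 [180. 215.] [ 393. -336.] [69. 67.] 61.3 [ 97. 120. 125.]
```

Call:
step_arm(commands=[{"fingers": -1,"dx": -0.05,"dy": 0.025,"dz": 0.0,"roll": 8},{"fingers": -1,"dx": -0.1,"dy": 0.05,"dz": 0.02,"roll": 17},{"fingers": -1,"dx": -0.14,"dy": 0.07,"dz": 0.05,"roll": 26},{"fingers": -1,"dx": -0.164,"dy": 0.085,"dz": 0.09,"roll": 33},{"fingers": -1,"dx": -0.164,"dy": 0.085,"dz": 0.14,"roll": 33},{"fingers": -1,"dx": -0.164,"dy": 0.085,"dz": 0.19,"roll": 33},{"fingers": -1,"dx": -0.164,"dy": 0.085,"dz": 0.2,"roll": 33}])

```text
time: 34.3
tool_pos: [0.5973, -0.3329, 0.122]
tcp_rot: [-2.77, -1.463, 0.007]
wrist_force: [0.6, 0.8, 0.0]
width: 1.003
grip_force: 0.0
```

```bash
python3 - <<'E'
from h import *
go((598,-339,28,55.7))
E
```

```text
t 34.3 p [ 597.3 -332.9  122. ] yaw 55.7 w 1.003 grip 0.0 q [-0.55  0.37  1.68  0.    1.11  0.05]
(598, -339, 28, 55.7) -> [-0.0046  0.005   0.094 ] roll -0.0
```

Call:
step_arm(commands=[{"fingers": -1,"dx": -0.004,"dy": 0.003,"dz": 0.0,"roll": 0},{"fingers": -1,"dx": -0.004,"dy": 0.003,"dz": 0.04,"roll": 0},{"fingers": -1,"dx": -0.004,"dy": 0.003,"dz": 0.08,"roll": 0},{"fingers": -1,"dx": -0.004,"dy": 0.003,"dz": 0.093,"roll": 0},{"fingers": 1,"dx": -0.004,"dy": 0.003,"dz": 0.093,"roll": 0},{"fingers": 1,"dx": -0.004,"dy": 0.003,"dz": 0.093,"roll": 0},{"fingers": 1,"dx": -0.004,"dy": 0.003,"dz": 0.093,"roll": 0},{"fingers": 1,"dx": -0.004,"dy": 0.003,"dz": 0.093,"roll": 0}])

```text
time: 35.3
tool_pos: [0.6018, -0.343, 0.0373]
tcp_rot: [2.776, 1.462, 0.004]
wrist_force: [1.3, -0.6, 6.2]
width: 0.672
grip_force: 66.0
```

```bash
python3 - <<'E'
from h import *
go((598,-339,250,55.7),(523,16,250,88.7))
E
```

```text
t 35.3 p [ 601.8 -343.    37.3] yaw 55.6 w 0.672 grip 65.99555969238281 q [-0.55  0.46  1.72  0.    0.96  0.05]
(598, -339, 250, 55.7) -> [ 0.0012 -0.0043 -0.2127] roll -0.1
(523, 16, 250, 88.7) -> [ 0.2515 -0.2669 -0.2139] roll -33.1
```

Call:
step_arm(commands=[{"fingers": 1,"dx": 0.0,"dy": 0.0,"dz": -0.04,"roll": 0},{"fingers": 1,"dx": 0.0,"dy": 0.0,"dz": -0.09,"roll": 0},{"fingers": 1,"dx": 0.0,"dy": 0.0,"dz": -0.15,"roll": 0},{"fingers": 1,"dx": 0.0,"dy": 0.0,"dz": -0.205,"roll": 0},{"fingers": 1,"dx": 0.03,"dy": -0.032,"dz": -0.22,"roll": -5},{"fingers": 1,"dx": 0.06,"dy": -0.065,"dz": -0.22,"roll": -12},{"fingers": 1,"dx": 0.095,"dy": -0.1,"dz": -0.22,"roll": -19},{"fingers": 1,"dx": 0.13,"dy": -0.138,"dz": -0.22,"roll": -26}])

```text
time: 36.3
tool_pos: [0.5589, -0.1551, 0.2545]
tcp_rot: [2.375, 2.056, 0.001]
wrist_force: [1.0, -0.2, -1.8]
width: 0.671
grip_force: 65.3
```

```bash
python3 - <<'E'
from h import *
go((523,16,255,88.7))
E
```

```text
t 36.3 p [ 558.9 -155.1  254.5] yaw 81.8 w 0.671 grip 65.31007289886475 q [-0.31  0.07  1.78  0.    1.29 -0.17]
(523, 16, 255, 88.7) -> [ 0.1642 -0.06   -0.0005] roll -6.9
```

Call:
step_arm(commands=[{"fingers": 1,"dx": 0.045,"dy": -0.016,"dz": 0.0,"roll": -3},{"fingers": 1,"dx": 0.09,"dy": -0.033,"dz": 0.0,"roll": -7},{"fingers": 1,"dx": 0.13,"dy": -0.048,"dz": 0.0,"roll": -7},{"fingers": 1,"dx": 0.161,"dy": -0.06,"dz": 0.0,"roll": -7},{"fingers": 1,"dx": 0.161,"dy": -0.06,"dz": 0.0,"roll": -7}])

```text
time: 36.92
tool_pos: [0.5229, 0.0136, 0.2545]
tcp_rot: [-2.245, -2.197, -0.001]
wrist_force: [0.4, -0.2, -1.7]
width: 0.672
grip_force: 65.3
```

```bash
python3 - <<'E'
from h import *
go((523,16,203,88.7))
i,d=read_camera("scene"); W=cloud("scene",d); H=cv2.cvtColor(i,cv2.COLOR_BGR2HSV); hh=H[...,0]
m=(hh>4)&(hh<16)&(H[...,1]>120)&(abs(W[...,0]-.53)<.1)&(abs(W[...,1]-.02)<.12)&(W[...,2]>.18); P=W[m]
print(len(P),(np.percentile(P,[1,99],axis=0)*1000).round())
E
```

```text
t 36.92 p [522.9  13.6 254.5] yaw 88.7 w 0.672 grip 65.28107643127441 q [-0.02 -0.04  1.9   0.    1.28 -0.  ]
(523, 16, 203, 88.7) -> [ 0.0024 -0.      0.0515] roll 0.0
1197 [[499. -28. 220.]
 [556.  57. 295.]]
```

Call:
step_arm(commands=[{"fingers": 1,"dx": 0.0,"dy": 0.0,"dz": 0.03,"roll": 0},{"fingers": 1,"dx": 0.0,"dy": 0.0,"dz": 0.048,"roll": 0},{"fingers": 1,"dx": 0.0,"dy": 0.0,"dz": 0.054,"roll": 0},{"fingers": 1,"dx": 0.0,"dy": 0.0,"dz": 0.054,"roll": 0},{"fingers": -1,"dx": 0.0,"dy": 0.0,"dz": 0.054,"roll": 0},{"fingers": -1,"dx": 0.0,"dy": 0.0,"dz": 0.054,"roll": 0},{"fingers": -1,"dx": 0.0,"dy": 0.0,"dz": 0.054,"roll": 0},{"fingers": -1,"dx": 0.0,"dy": 0.0,"dz": 0.0,"roll": 0}])

```text
time: 37.98
tool_pos: [0.5201, 0.0117, 0.2495]
tcp_rot: [-2.243, -2.188, 0.012]
wrist_force: [1.8, 0.6, 0.7]
width: 1.003
grip_force: 0.0
```

Call:
step_arm(commands=[{"fingers": -1,"dx": 0.0,"dy": 0.0,"dz": -0.06,"roll": 0},{"fingers": -1,"dx": 0.0,"dy": 0.0,"dz": -0.1,"roll": 0},{"fingers": -1,"dx": 0.0,"dy": -0.05,"dz": -0.12,"roll": 0},{"fingers": -1,"dx": 0.0,"dy": -0.1,"dz": -0.12,"roll": 0},{"fingers": -1,"dx": 0.0,"dy": -0.14,"dz": -0.12,"roll": 0},{"fingers": -1,"dx": 0.0,"dy": -0.14,"dz": -0.12,"roll": 0}])

```text
time: 38.72
tool_pos: [0.3822, 0.0153, 0.375]
tcp_rot: [2.248, 2.192, 0.003]
wrist_force: [0.8, -0.6, 0.1]
width: 1.004
grip_force: 0.0
```

```bash
python3 - <<'E'
from h import *
i,W=look("p6"); rect(W,(abs(W[...,0]-.524)<.1)&(abs(W[...,1]-.08)<.13),.2,.26,"traytop"); tray()
cv2.imwrite("pics/s6.png",read_camera("scene")[0]); go((500,0,400,90))
E
```

```text
tray 4801 [313. 243.] [524.  73.] [229. 210.] 88.6 [159. 164. 177.]
inbin 1094 [219. 323.] [370. 321.] [ 48. 149.] 0.3 [39. 47. 84.]
onmat 857 [499. 316.] [ 387. -333.] [64. 64.] 59.7 [100. 122. 127.]
traytop 1326 [296. 249.] [525. 128.] [95. 62.] 89.4 [224. 233. 238.]
traytop 1162 [350. 250.] [521.  14.] [83. 59.] 89.4 [228. 239. 243.]
tray z 167.1
t 38.88 p [384.5  15.1 374.4] yaw 88.6 w 0.999 grip 0.0 q [-0.03 -0.36  1.95 -0.    1.56 -0.  ]
(500, 0, 400, 90) -> [-0.0122  0.1159 -0.0254] roll -1.4
```

View pics/s6.png

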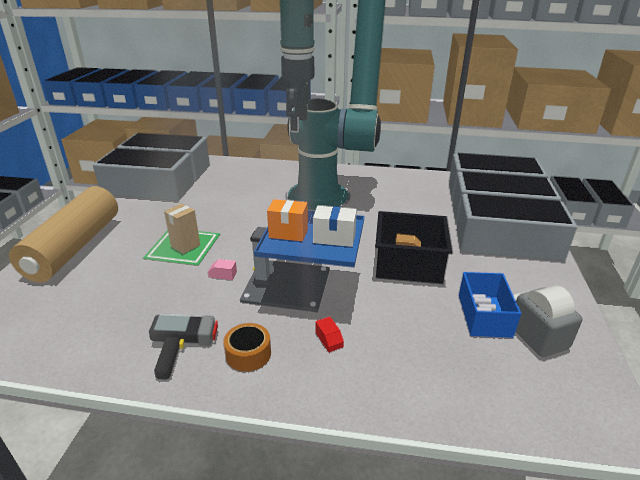

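The final picture shows both items on the lowered tray at (287,220) and (334,225), the parcel on the mat at (182,232) and the offcuts in the bin. The scanner, tape and parts bin are where they were. I hand the job in.

```bash
python3 -c "
from workcell import *
print(finish_job())"
```

```text
the job is handed in; nothing more can be done
None
```

The job is handed in, with no verdict returned: the three offcuts present are in the waste bin, the parcel is on the green mat, the post is in its lowest hole, both items are on the tray, and the pink decoy block I used to press the button (the tool can't lean) is back on the bench in a new spot.

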